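# Set the stop of a cheese portioning board and feed the cheese up to it

### The job

Set the length stop of the cheese board to the red tag: press the brass spring button in flush, slide the square tube with the stop plate until the button snaps out through the next hole and the plate's face stands at the red tag. Then, with the push stick and without the gripper ever touching the cheese, feed the block along the fence until it lies flat against the fence and up against the locked stop. Lay the push stick back down flat on the worktop, clear of the board, and leave everything else where it stands.

Things in the scene. Friction and masses are not known exactly. Their poses are not given: they have to be found in the camera images.
- board: wooden portioning board fixed to the worktop, top 18 mm above it. Origin on the worktop; board x points away from the robot, y left, z up; it spans x -78 to 78, y -290 to 195 mm. Cheese is fed to -y (right) along the fence. On the right a fixed steel tube (axis along y, at board x = 10 mm, 44 mm over the worktop) runs from a black bracket (y below -263 mm) into the stop's sleeve
- fence_face (a point): middle of the face, towards the robot, of the upright aluminium fence along the board's back; board x = 60, y = 52 mm, 37 mm over the worktop; axes as the board's. The fence is 38 mm high, 11 mm thick (reaching to board x = 71 mm), from board y = -76 to 180 mm
- stop (a joint): slide of the length stop along board y, m: 0 where it starts, locked at the middle setting; grows to board +y (left); ends at -0.0415 and 0.0415; settings at about -0.040, 0, 0.040. The stop is a dark grey square sleeve 30 mm wide (x), from 29 to 59 mm over the worktop, on the fixed tube, 2 N friction, reaching from 8 to 158 mm behind its plate's face; holes 40, 80 and 120 mm behind the face
- stop_face (a point): middle of the stop plate's left face, which looks to board +y and meets the cheese; 44 mm over the worktop, axes as the board's; at the start at board y = -70 mm. The steel plate is at the sleeve's left end, 60 mm wide (board x -4 to 57 mm), 20 to 64 mm over the worktop, 8 mm thick
- button (a joint): travel of the spring button, m: 0 standing fully out of a hole (sleeve locked), 0.0045 pressed flush with the sleeve, about 0.006 hidden under the sleeve's wall between holes. Spring force 3 N at 0, 6 N flush, 7.5 N hidden. Pressed flush, its dome lets the sleeve be pulled off it with about 10 to 12 N; it then stays hidden until the next hole passes over it and it pops out and locks
- button_tip (a point): tip of the brass button, a dome 12 mm across, 4.5 mm out of the sleeve's wall on the robot's side, pressed along board +x; axes as the board's. It is part of the fixed tube and stays at board y = -150 mm, 44 mm over the worktop, as the sleeve slides. The sleeve can be pinched across x right there, one finger pad over the button, the other on the wall behind, and carried along y
- tag_red_mark (a point): top middle of the red enamel tag, 26 by 10 by 2 mm, on the board's top in front of the stop; it lies either at board y = -30 mm or at -110 mm and marks where the plate's face must stand. A white tag of the same size lies at the other of these places, a black one at the middle, where the stop starts
- cheese_mid (a point): middle of the block of hard cheese, 60 mm (x) by 100 mm (y) by 50 mm high, about 0.33 kg, pale yellow with darker rind. It starts loose on the board at the left, a little off the fence and slightly askew; axes about the board's
- stick_grip (a point): middle of the handle of the wooden push stick, half-way up (14 mm over its underside), where to grasp it. The stick is 170 mm long, 28 mm high, lying flat, own x from handle to tip, z up; it starts pointing roughly to board -y (right). Handle 26 mm wide (own y), from 65 mm behind this point to 35 mm ahead; then a head 36 mm wide to the push face 75 mm ahead of this point
- stick_notch (a point): inner corner of the notch at the stick's tip, half-way up, axes as the stick's, 75 mm ahead and 7 mm to the -y side of the grasp point. The push face (towards own +x) goes from here 25 mm to own +y; the lip, 11 mm wide, reaches 30 mm ahead from here on the -y side. With the tip to board -y, push face behind the cheese and lip on its robot side take the block's corner
- dish: bystander: white scalloped oval relish dish, 112x180x49 mm, origin under its centre
- lemon: bystander: lemon, 71x53x51 mm
- book: bystander: black notebook, 148x110x16 mm, lying at the right

How it is judged:
On the way, in this order (a step that is already met when the one before it is completed fails the run):
1. the stop is locked at the red tag, button standing out, the cheese not yet fed up to it (y of tag_red_mark in the frame of stop_face between -0.004 and 0.004 m and value of joint button below 0.0015 m and y of cheese_mid in the frame of stop_face above 0.056 m), for 0.2 s.
2. the cheese lies against the fence and the stop (y of cheese_mid in the frame of stop_face below 0.054 m and x of cheese_mid in the frame of board above 0.026 m), for 0.2 s.
At the end, for the whole second after the job is handed in: the stop plate's face is within 4 mm of the red tag's middle along the board with the button fully out (under 1.5 mm pressed); the cheese stands flat on the board within 4 mm of the fence and of the stop plate, square to within 0.05 rad; the push stick lies flat on the worktop, off the board (all of step 2 and y of tag_red_mark in the frame of stop_face between -0.004 and 0.004 m and value of joint button below 0.0015 m and angle between the y axis of cheese_mid and the y axis of board, either way round below 0.05 rad and angle between cheese_mid's own z axis and vertical below 0.05 rad and height (world z) of stick_grip below 0.018 m and angle between stick_grip's own z axis and vertical below 0.08 rad and (y of stick_grip in the frame of board above 0.22 m or y of stick_grip in the frame of board below -0.31 m or x of stick_grip in the frame of board above 0.09 m or x of stick_grip in the frame of board below -0.09 m)); the robot touches nothing.
It fails at once if the gripper or arm touches the cheese (contact force between any of the fingers, the arm and cheese above 0.5 N).
It fails at once if a bystander is pushed about (distance of any of dish, book from where it was at the start of the episode above 0.03 m or distance of lemon from where it was at the start of the episode above 0.04 m).
It also fails if it takes over 67 s, if anything falls off the work surface, if the arm or the gripper's body presses on something with over 40 N, if the wrist force passes 120 N, or if a joint passes its speed limit or range.

### The arm

A 7-joint arm with a two-finger parallel gripper is mounted at the origin on a cart in front of the work surface, level with it; the furniture and walls round the work are solid. World frame = base frame: x ahead of the robot, y to its left, z up, the work surface at z = 0. Lengths are in m, angles in rad, forces in N, time in s.
With the tool pointing down it reaches from about 0.425 to 0.925 m from the base axis. Payload 6.8 kg.
Tool frame: the origin (TCP) lies at the centre of the arm's flange, where the gripper is bolted on; the fingertips stand 173 mm ahead of it and the grasp point (between the pads) lies 155 mm ahead of it; z points along the fingers, y is the direction in which the jaws open and shut (so a half turn about z gives the same grasp; the last joint's range is limited). The gripper opens to 85 mm and grips with 20 to 120 N. Pads are 22 mm wide; open, the fingers measure 114 mm over their backs; the gripper's body (76 mm by 85 mm) begins 54 mm behind the grasp point. The pads swing forward as they close: fully open they stand 13 mm farther back than shut.
Start: joints at [-1.368, 0.477, 0.022, 1.555, -0.011, 1.109, -0.083], TCP at [0.206, 0.643, 0.405] pointing down, gripper open.
Joint ranges: [-2.96, 2.96], [-0.34, 2.1], [-1.41, 1.46], [0.24, 2.44], [-1.37, 4.51], [0.17, 1.92], [-2.96, 2.96]. Speed limits (rad/s): [2.39, 2.39, 3.14, 3.14, 3.14, 3.14, 3.14].

### API

Orientations are given as a rotation vector (axis times angle).
In Python, from bench import readout, grab_frame, camera_model, r gives the robot as it stands.
- The arm moves only by the tool apply_moves, never from a script. Its argument "deltas" is a list of rows, each an object with "xyz": the shift along the world's x, y, z in m, a list of three; "turn": the turn about the world's z in rad. In form: [{"xyz": [dx, dy, dz], "turn": turn}, ...]. A call has 1 to 12 rows; each row shifts and turns the commanded pose from where the row before left it; what a row does not reach is not made up. A row lasts 1/12 s, in which the tool goes at most 41.7 mm and 7.16 degrees, less where a joint would pass 70% of its speed; a pose out of reach is approached as far as the arm can. A call with a gripper value outside its range is refused whole. "claw" is the gripper's target within -1 to 1 (shut at 1, half-way at 0, fully open at -1), set as the call begins (left out, the last holds). The fingers move at their own pace and stop on an object; "squeeze" is the grip in N (left out, the last holds). Time passes only in rows, so rows that do not move let the fingers close. It gives the time, the measured TCP pose, the force and the opening at its end, in the units of the state.
- readout.get_obs(): the state, without advancing time (a new reading comes with each control period).
- grab_frame(name): name is "side" or "top" or "wrist"; returns the picture (480x640x3 uint8, red, green, blue); there is no depth.
- camera_model(name): a dict with "intrinsics" (3x3 intrinsics, pixels), "R" (3x3) and "t" (3): a world point X has camera coordinates R X + t. Camera axes: x right, y down, z forward; pixel columns grow to the right and rows downward; lengths in m; the calibration is good to about 2 mm. The wrist camera is an equidistant fisheye: a pixel r from the principal point sees the ray r / f radians off the axis. A picture is of the moment at which its call begins: read the wrist's pose just before it. camera_model takes no time and is no camera call; for the wrist camera it gives the pose at the moment of the call.
- r.hand_in(): hands the job in, once; it reports no verdict.
The state is a dict: "clock": time; "joints": joint angles; "qvel": joint speeds; "tau": joint torques, N m; "tcp_pos": TCP position; "orientation": TCP orientation; "contact_force": force on the tool from outside, world axes, zero at the start; "moment": the same for the moment, N m; "grip_width": finger opening in m.
Only numpy, scipy, OpenCV 4.12 (cv2) and the standard library are available. Lean on these libraries where they do the work, as an engineer would, in place of code of your own. Each camera call takes 0.05 s, during which the arm holds its last target.

## Working session

There is one attempt and no reset: what is moved stays moved. The work goes in short steps, Python scripts to look and compute and a tool call to move; the robot and the scene stay as the last step left them, time stands still between calls to the robot, and variables do not carry over. Pictures are saved under pics/ and viewed, and the job is handed in when it is done.

Besides the shell and the picture viewer there is one more tool, called after "Request:" as a command line: name --argument value ..., lists and objects as JSON in quotes. apply_moves: Moves the arm, as the interface text tells. Its arguments: {"type":"object","properties":{"deltas":{"type":"array"},"claw":{"type":"number"},"squeeze":{"type":"number"}},"required":["deltas"]}

```bash
ls; mkdir -p pics
python3 - <<'E'
from bench import readout, grab_frame, camera_model, r
import cv2,numpy as np
print(readout.get_obs())
for n in ["side","top","wrist"]:
    m=camera_model(n); print(n,m)
    cv2.imwrite(f"pics/{n}0.png",cv2.cvtColor(grab_frame(n),cv2.COLOR_RGB2BGR))
E
```

```text
pics
{'clock': 0.0, 'joints': array([-1.36809186,  0.47780522,  0.02231603,  1.55644963, -0.01147947,
        1.10929487, -0.08306568]), 'qvel': array([-0.00068241,  0.0003495 ,  0.00194812,  0.0014083 ,  0.00073106,
        0.00235132, -0.00075077]), 'tau': array([-5.16722284e-04, -5.96446073e+01,  1.60778783e+00, -2.81201559e+01,
        1.25035390e-02,  9.11889510e-03,  1.34228975e-07]), 'tcp_pos': array([0.20632971, 0.64240362, 0.40372231]), 'orientation': array([-4.86092242e-01, -3.10361549e+00,  2.86455065e-03]), 'contact_force': array([-1.3181629 ,  0.14296326,  0.06131035]), 'moment': array([-0.05711452,  0.02048317,  0.03481071]), 'grip_width': 0.08548075720615901}
side {'intrinsics': array([[435.14639314,   0.        , 321.33584067],
       [  0.        , 435.14639314, 241.00845236],
       [  0.        ,   0.        ,   1.        ]]), 'R': array([[-0.74553461, -0.66622804,  0.01784235],
       [-0.46325559,  0.49878252, -0.73253686],
       [ 0.47913714, -0.55439715, -0.6804935 ]]), 't': array([0.42024434, 0.31700215, 1.26529522])}
top {'intrinsics': array([[553.41651876,   0.        , 321.44890372],
       [  0.        , 553.41651876, 234.48866565],
       [  0.        ,   0.        ,   1.        ]]), 'R': array([[-0.00921917, -0.99993819,  0.00621549],
       [-0.99668277,  0.00868617, -0.08091975],
       [ 0.08086076, -0.00694089, -0.99670124]]), 't': array([-0.01417662,  0.56775843,  1.52856727])}
wrist {'intrinsics': array([[371.64829954,   0.        , 318.09744266],
       [  0.        , 371.64829954, 240.06097579],
       [  0.        ,   0.        ,   1.        ]]), 'R': array([[ 0.3061537 ,  0.95198098, -0.00145484],
       [ 0.9130105 , -0.29318746,  0.28364228],
       [ 0.26959552, -0.08816642, -0.95892906]]), 't': array([-0.67445118, -0.03613111,  0.37831451])}
```

View pics/side0.png

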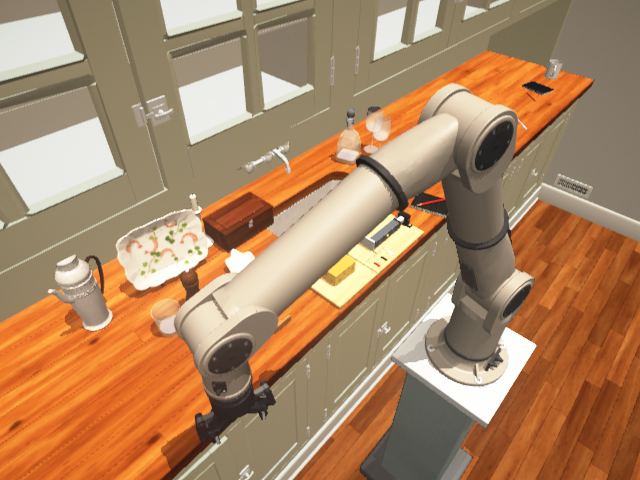

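View pics/top0.png

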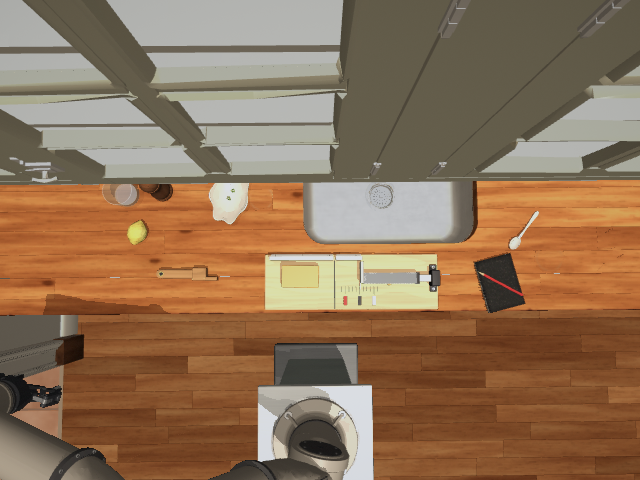

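View pics/wrist0.png

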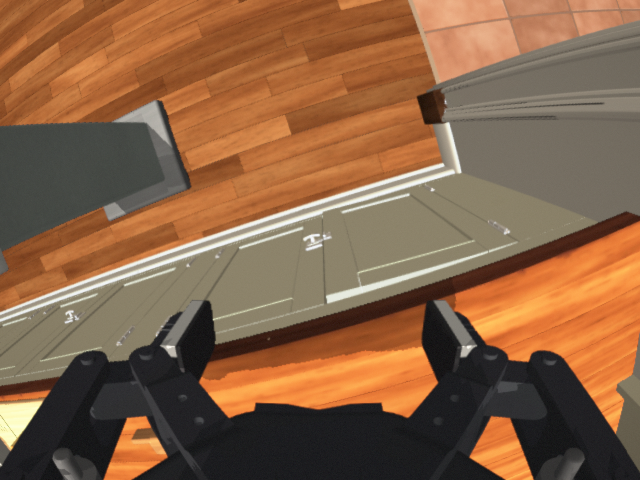

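The top view shows the board at columns 265–438 and rows 254–310. The red tag (345,300) is left of the black one, so the red tag is at board y=-30 and the stop must go +40 mm. The stick (160–217, 274) lies left of the board.

```bash
cat > h.py <<'E'
from bench import readout, grab_frame, camera_model, r
import cv2,numpy as np
from scipy.spatial.transform import Rotation as Rot
def ray(m,px,fish=False):
    K=m["intrinsics"];u=(px[0]-K[0,2])/K[0,0];v=(px[1]-K[1,2])/K[1,1]
    if fish:
        t=np.hypot(u,v); s=np.sin(t)/t if t>1e-9 else 1.
        d=np.array([u*s,v*s,np.cos(t)])
    else: d=np.array([u,v,1.])
    R=m["R"]; c=-R.T@m["t"]; d=R.T@d
    return c,d/np.linalg.norm(d)
def onz(m,px,z,fish=False):
    c,d=ray(m,px,fish); return c+d*(z-c[2])/d[2]
def proj(m,X,fish=False):
    K=m["intrinsics"];p=m["R"]@np.asarray(X,float)+m["t"]
    if fish:
        rr=np.hypot(p[0],p[1]);t=np.arctan2(rr,p[2]);a=p[:2]/max(rr,1e-9)*t
    else: a=p[:2]/p[2]
    return np.array([K[0,0]*a[0]+K[0,2],K[1,1]*a[1]+K[1,2]])
def tri(obs):  # list of (m,px,fish)
    A=np.zeros((3,3));b=np.zeros(3)
    cs=[ray(*o) for o in obs]
    for c,d in cs:
        P=np.eye(3)-np.outer(d,d);A+=P;b+=P@c
    X=np.linalg.solve(A,b)
    return X,[np.linalg.norm((np.eye(3)-np.outer(d,d))@(X-c)) for c,d in cs]
def save(n,im): cv2.imwrite(f"pics/{n}.png",cv2.cvtColor(im,cv2.COLOR_RGB2BGR))
E
python3 - <<'E'
from h import *
im=cv2.cvtColor(cv2.imread("pics/top0.png"),cv2.COLOR_BGR2RGB)
c=cv2.resize(im[240:320,250:450],None,fx=4,fy=4,interpolation=cv2.INTER_NEAREST);save("t0a",c)
c=cv2.resize(im[190:320,95:255],None,fx=4.5,fy=4.5,interpolation=cv2.INTER_NEAREST);save("t0b",c)
m=camera_model("top")
for p in [(265,254),(438,254),(265,310),(438,310)]: print(p,onz(m,p,.018))
for p in [(345,300),(360,300),(374,300)]: print(p,onz(m,p,.02))
for p in [(157,274),(217,274)]: print(p,onz(m,p,.028))
for p in [(137,232),(229,202),(499,283)]: print(p,onz(m,p,.02))
o=readout.get_obs();w=camera_model("wrist")
R=Rot.from_rotvec(o["orientation"]).as_matrix();print(R)
cc=-w["R"].T@w["t"];print("cam in tool",R.T@(cc-o["tcp_pos"]), w["R"]@R)
E
```

```text
(265, 254) [0.51452821 0.13943045 0.018     ]
(438, 254) [ 0.51018974 -0.34612618  0.018     ]
(265, 310) [0.35875976 0.13958165 0.018     ]
(438, 310) [ 0.35415586 -0.34202425  0.018     ]
(345, 300) [ 0.38435915 -0.08314924  0.02      ]
(360, 300) [ 0.38396452 -0.12491472  0.02      ]
(374, 300) [ 0.38359608 -0.16390847  0.02      ]
(157, 274) [0.46124036 0.43787599 0.028     ]
(217, 274) [0.45971798 0.27166253 0.028     ]
(137, 232) [0.57936621 0.49791369 0.02      ]
(229, 202) [0.66203547 0.24054195 0.02      ]
(499, 283) [ 0.4275044  -0.51427164  0.02      ]
[[-9.52098792e-01  3.05790413e-01 -3.37126770e-04]
 [ 3.05790584e-01  9.52097816e-01 -1.36699917e-03]
 [-9.70375804e-05 -1.40460845e-03 -9.99999009e-01]]
cam in tool [0.07241866 0.00031767 0.03175744] [[-3.87183941e-04  9.99999906e-01 -1.96327242e-04]
 [-9.58963258e-01 -4.26959886e-04 -2.83530048e-01]
 [-2.83530105e-01  7.84923300e-05  9.58963333e-01]]
```

View pics/t0a.png

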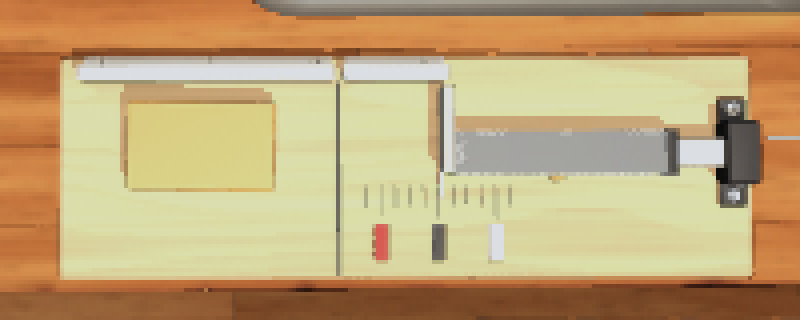

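View pics/t0b.png

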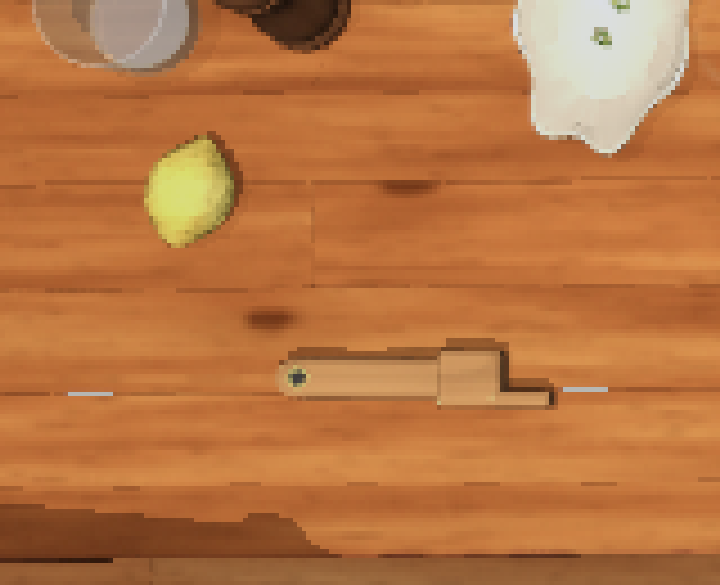

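The red tag lies at board y≈-30 mm (world (0.384,-0.083)), and the board origin is near (0.434,-0.055) with yaw of about -0.01. The stick grip is near (0.46,0.37), with the lip on the robot side. I'll move over the stick first and look with the wrist camera, with the jaws turned to world x.

Request:
apply_moves --deltas '[{"xyz": [0.021, -0.025, 0], "turn": -0.105}, {"xyz": [0.021, -0.025, 0], "turn": -0.105}, {"xyz": [0.021, -0.025, 0], "turn": -0.105}, {"xyz": [0.021, -0.025, 0], "turn": -0.105}, {"xyz": [0.021, -0.025, 0], "turn": -0.105}, {"xyz": [0.021, -0.025, 0], "turn": -0.105}, {"xyz": [0.021, -0.025, 0], "turn": -0.105}, {"xyz": [0.021, -0.025, 0], "turn": -0.105}, {"xyz": [0.021, -0.025, 0], "turn": -0.105}, {"xyz": [0.021, -0.025, 0], "turn": -0.105}, {"xyz": [0.021, -0.025, 0], "turn": -0.105}, {"xyz": [0.021, -0.025, 0], "turn": -0.105}]' --claw -1

```text
clock: 1.15
tcp_pos: [0.4591, 0.3413, 0.4046]
orientation: [-2.227, -2.216, 0.0]
contact_force: [0.4, -0.4, 0.0]
grip_width: 0.0853
```

Request:
apply_moves --deltas '[{"xyz": [0, 0, 0], "turn": 0}, {"xyz": [0, 0, 0], "turn": 0}, {"xyz": [0, 0, 0], "turn": 0}]'

```text
clock: 1.4
tcp_pos: [0.4581, 0.343, 0.4045]
orientation: [-2.22, -2.222, 0.001]
contact_force: [-0.8, 0.8, -0.0]
grip_width: 0.0852
```

```bash
cat > snap.py <<'E'
from h import *
import sys,json,pickle
n=sys.argv[1]
o=readout.get_obs();m=camera_model("wrist");im=grab_frame("wrist")
pickle.dump((o,m,im),open(f"{n}.pkl","wb"));save(n,im)
R=Rot.from_rotvec(o["orientation"]).as_matrix()
print(o["clock"],o["tcp_pos"],"tool y",R[:,1],"F",o["contact_force"],o["grip_width"],o["joints"])
E
python3 snap.py w1
```

```text
1.4 [0.45809486 0.34301103 0.40449014] tool y [ 9.99999371e-01  9.43522883e-04 -6.06667711e-04] F [-0.77566962  0.81692758 -0.02203813] 0.08522411340481886 [-1.06242712  0.32015938  0.38919626  1.82757832 -0.14103895  1.02122495
 -0.61618246]
```

View pics/w1.png

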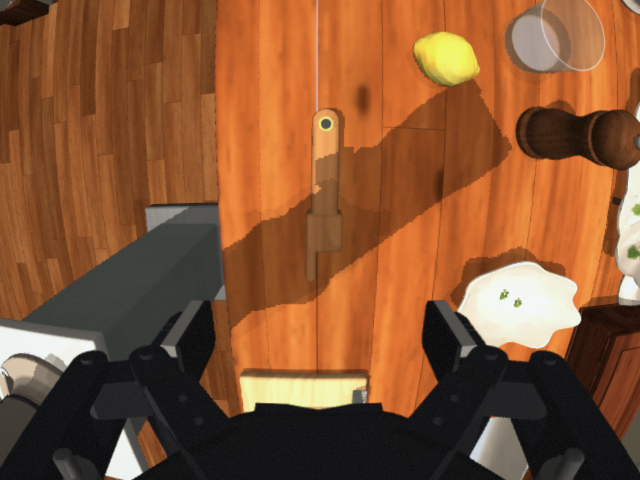

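Wrist view: stick handle end at about (326,112), head shoulders at (307–341,213), push-face right corner at (341,250), and lip tip at (311,279). I'll take a second wrist view on the way to the stop.

Request:
apply_moves --deltas '[{"xyz": [0, -0.04, 0], "turn": 0}, {"xyz": [0, -0.04, 0], "turn": 0}, {"xyz": [0, -0.04, 0], "turn": 0}, {"xyz": [0, -0.02, 0], "turn": 0}, {"xyz": [0, 0, 0], "turn": 0}, {"xyz": [0, 0, 0], "turn": 0}, {"xyz": [0, 0, 0], "turn": 0}]'

```text
clock: 2.03
tcp_pos: [0.458, 0.2046, 0.4048]
orientation: [-2.218, -2.224, -0.001]
contact_force: [-0.0, 0.3, 0.6]
grip_width: 0.0856
```

```bash
python3 snap.py w2
```

```text
2.0333 [0.45798462 0.20456247 0.40480604] tool y [9.99995191e-01 3.09647839e-03 1.70272572e-04] F [-0.0211703   0.26091371  0.55033913] 0.08558356307253076 [-0.93307471  0.19528875  0.44767425  1.98644503 -0.10216986  0.98051709
 -0.43279331]
```

Request:
apply_moves --deltas '[{"xyz": [0, -0.04, 0], "turn": 0}, {"xyz": [0, -0.04, 0], "turn": 0}, {"xyz": [0, -0.04, 0], "turn": 0}, {"xyz": [0, -0.04, 0], "turn": 0}, {"xyz": [0, -0.04, 0], "turn": 0}, {"xyz": [0, -0.02, 0], "turn": 0}, {"xyz": [0, 0, 0], "turn": 0}, {"xyz": [0, 0, 0], "turn": 0}, {"xyz": [0, 0, 0], "turn": 0}]'

```text
clock: 2.83
tcp_pos: [0.4589, -0.0153, 0.4046]
orientation: [-2.218, -2.225, -0.0]
contact_force: [0.1, 0.1, -0.3]
grip_width: 0.0854
```

```bash
python3 snap.py w3
```

```text
2.8333 [ 0.45890361 -0.01531006  0.40464712] tool y [9.99995598e-01 2.96705219e-03 9.81334231e-06] F [ 0.05066205  0.12039322 -0.32514193] 0.08544224018799816 [-0.65350043  0.11709785  0.60533213  2.08149853 -0.08120569  0.96518622
 -0.00211786]
```

Request:
apply_moves --deltas '[{"xyz": [0, -0.04, 0], "turn": 0}, {"xyz": [0, -0.04, 0], "turn": 0}, {"xyz": [0, -0.04, 0], "turn": 0}, {"xyz": [0, -0.04, 0], "turn": 0}, {"xyz": [0, -0.04, 0], "turn": 0}, {"xyz": [0, -0.03, 0], "turn": 0}, {"xyz": [0, 0, 0], "turn": 0}, {"xyz": [0, 0, 0], "turn": 0}, {"xyz": [0, 0, 0], "turn": 0}]'

```text
clock: 3.63
tcp_pos: [0.4594, -0.2455, 0.4042]
orientation: [-2.218, -2.224, -0.0]
contact_force: [-1.0, -0.6, -0.6]
grip_width: 0.0855
```

```bash
python3 snap.py w4
```

```text
3.6333 [ 0.45937393 -0.24546057  0.40424639] tool y [ 9.99996063e-01  2.69460285e-03 -7.82611898e-04] F [-0.97754459 -0.64622101 -0.56676758] 0.0855025049670384 [-0.24676969  0.2679897   0.74482189  1.95818599 -0.21593664  0.99605978
  0.60154351]
```

View pics/w2.png

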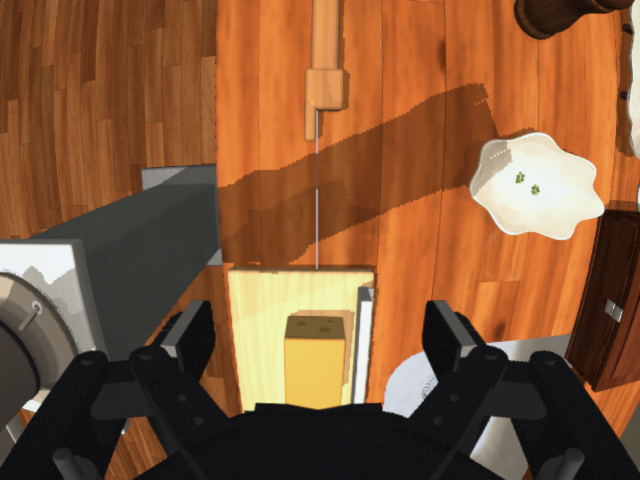

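View pics/w3.png

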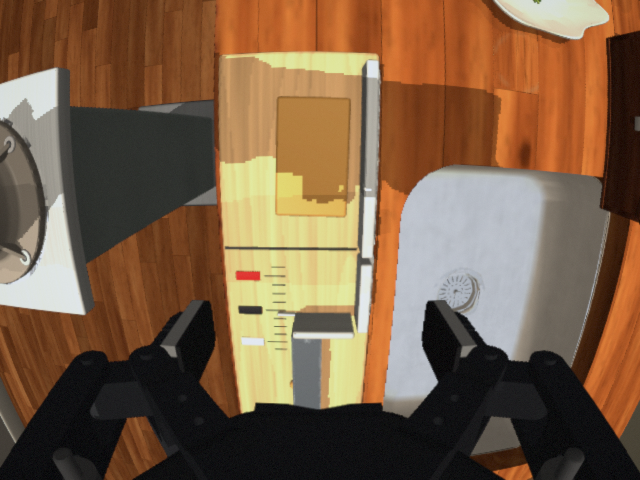

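View pics/w4.png

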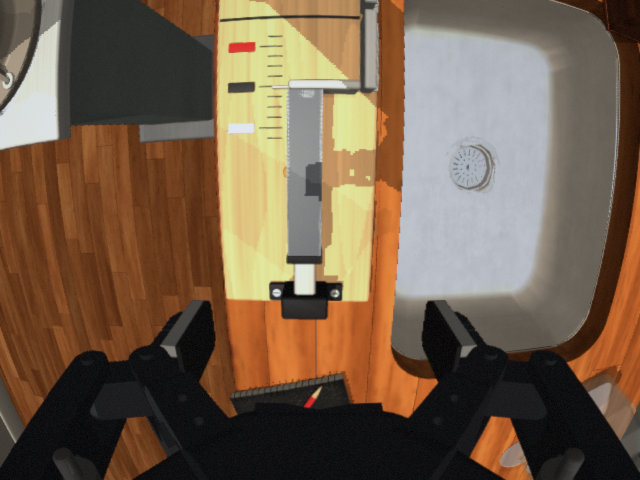

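Wrist view 4: button at about (286,172), sleeve columns 288–322, plate face at row ~83, and red/black/white tags at (242,47), (242,87), (242,128). Now a second, lower view above the button.

Request:
apply_moves --deltas '[{"xyz": [-0.005, 0.015, -0.035], "turn": -0.006}, {"xyz": [-0.005, 0.015, -0.035], "turn": -0.006}, {"xyz": [-0.005, 0.01, -0.03], "turn": 0}, {"xyz": [0, 0, 0], "turn": 0}, {"xyz": [0, 0, 0], "turn": 0}, {"xyz": [0, 0, 0], "turn": 0}]'

```text
clock: 4.18
tcp_pos: [0.4446, -0.2073, 0.3063]
orientation: [2.232, 2.208, 0.002]
contact_force: [0.3, -0.7, 0.4]
grip_width: 0.0856
```

```bash
python3 snap.py w5
python3 - <<'E'
from h import *
a=cv2.imread("pics/w4.png");b=cv2.imread("pics/w5.png")
cv2.imwrite("pics/w4z.png",cv2.resize(a[30:330,210:390],None,fx=2,fy=2,interpolation=cv2.INTER_CUBIC))
cv2.imwrite("pics/w5z.png",b)
E
```

```text
4.1833 [ 0.44463992 -0.20733574  0.30625458] tool y [ 0.99994208 -0.0105266   0.00224097] F [ 0.33362234 -0.65308741  0.38486479] 0.0855803554381574 [-0.24154846  0.36199966  0.67401385  2.11558516 -0.32587168  0.76289252
  0.62856539]
```

View pics/w4z.png

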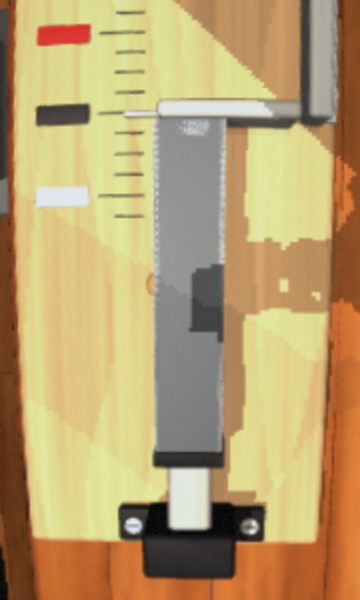

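View pics/w5.png

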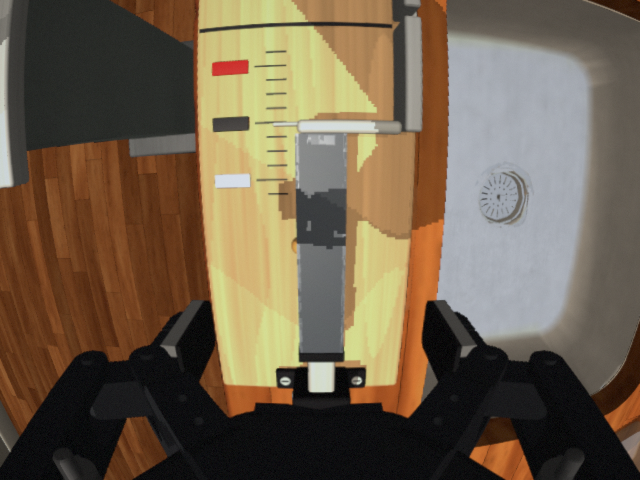

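Run:
```python
from h import *
import pickle
V={n:pickle.load(open(n+".pkl","rb")) for n in ["w1","w2","w3","w4","w5"]}
tags={}
for n in ["w3","w4","w5"]:
    o,m,im=V[n]; hsv=cv2.cvtColor(im,cv2.COLOR_RGB2HSV)
    H,S,Vv=[hsv[...,i].astype(int) for i in range(3)]
    red=((H<6)|(H>174))&(S>170)&(Vv>120)
    sub=np.zeros_like(red); sub[0:320,205:275]=1
    for nm,mk in [("red",red),("blk",(Vv<60)),("wht",(S<50)&(Vv>190))]:
        k=(mk&sub).astype(np.uint8)
        nn,l,st,c=cv2.connectedComponentsWithStats(k)
        for i in range(1,nn):
            x,y,w,h,a=st[i]
            if 150<a<700 and 17<w<45 and 6<h<22:
                X=onz(m,c[i],.02,True);print(n,nm,c[i].round(1),a,X.round(4)); tags.setdefault(nm,[]).append((m,c[i],True))
for k,v in tags.items():
    X,e=tri(v);print("tri",k,X.round(4),np.round(e,4))
# button
X,e=tri([(V["w4"][1],(286,172),True),(V["w5"][1],(295,244),True)]);print("button",X,e)
for n,pts in [("w4",[(288,172),(321.5,172)]),("w5",[(298,244),(345,244)])]:
    print(n,[onz(V[n][1],p,.059,True).round(4) for p in pts])
for i in (0,1):
    print("sleeve edge tri",tri([(V["w4"][1],[(288,172),(321.5,172)][i],True),(V["w5"][1],[(298,244),(345,244)][i],True)]))
# sleeve right end top corners (start of collar)
for a,b in [((288,257),(300,352)),((321,256),(344,352))]:
    print("collar",tri([(V["w4"][1],a,True),(V["w5"][1],b,True)]))
# plate top-left corner
```

```text
w3 red [247.8 275.5] 187 [ 0.3861 -0.0855  0.02  ]
w4 red [241.5  46.9] 230 [ 0.386  -0.0867  0.02  ]
w4 wht [240.4 127.8] 270 [ 0.385  -0.1661  0.02  ]
w5 red [229.7  67.6] 450 [ 0.386  -0.0867  0.02  ]
w5 wht [232.  180.3] 464 [ 0.3854 -0.166   0.02  ]
tri red [ 0.3856 -0.0863  0.0181] [0.     0.0001 0.0001]
tri wht [ 0.385  -0.1661  0.0192] [0.0002 0.0002]
button [ 0.42968462 -0.20761857  0.0375473 ] [np.float64(4.8216653449792235e-05), np.float64(4.8216653449902716e-05)]
w4 [array([ 0.4333, -0.2054,  0.059 ]), array([ 0.4616, -0.2054,  0.059 ])]
w5 [array([ 0.4329, -0.201 ,  0.059 ]), array([ 0.4614, -0.2014,  0.059 ])]
sleeve edge tri (array([ 0.43160715, -0.20760475,  0.03770652]), [np.float64(4.634533645559753e-05), np.float64(4.634533645551673e-05)])
sleeve edge tri (array([ 0.46228589, -0.20718026,  0.04077369]), [np.float64(0.0005394800512150619), np.float64(0.0005394800512149924)])
collar (array([ 0.43136435, -0.28371297,  0.05169204]), [np.float64(2.5480189087352306e-05), np.float64(2.5480189087404564e-05)])
collar (array([ 0.461888  , -0.28074689,  0.05692867]), [np.float64(0.00035627613598531816), np.float64(0.0003562761359851436)])
```

Run:
```python
from h import *
import pickle
V={n:pickle.load(open(n+".pkl","rb")) for n in ["w1","w2","w3","w4","w5"]}
t=camera_model("top")
im=cv2.cvtColor(cv2.imread("pics/top0.png"),cv2.COLOR_BGR2RGB)
print(im[250:316,395].tolist()[0:1])
print([(250+i,tuple(v)) for i,v in enumerate(im[250:316,395].tolist()) if i%1==0 and (i<10 or 15<i<40 or i>55)])
for p in [(395,271.5),(395,283.5)]: print(p,onz(t,p,.059))
im=V["w5"][2]
print("w5 row 200",[(c,tuple(im[200,c].tolist())) for c in list(range(198,212))+list(range(294,302))+list(range(340,352))+list(range(408,425))])
m=V["w5"][1]
```

```text
[[211, 136, 73]]
[(250, (211, 136, 73)), (251, (197, 121, 64)), (252, (202, 125, 70)), (253, (148, 86, 47)), (254, (185, 144, 98)), (255, (218, 216, 162)), (256, (219, 217, 162)), (257, (218, 218, 164)), (258, (218, 219, 165)), (259, (219, 221, 167)), (266, (219, 222, 176)), (267, (219, 221, 167)), (268, (219, 222, 167)), (269, (201, 165, 118)), (270, (200, 165, 117)), (271, (201, 165, 118)), (272, (192, 165, 129)), (273, (163, 162, 160)), (274, (163, 163, 159)), (275, (162, 163, 159)), (276, (163, 163, 160)), (277, (163, 163, 159)), (278, (163, 163, 159)), (279, (163, 164, 160)), (280, (163, 164, 160)), (281, (163, 163, 160)), (282, (164, 164, 160)), (283, (194, 194, 176)), (284, (219, 220, 166)), (285, (219, 216, 162)), (286, (218, 220, 166)), (287, (219, 220, 165)), (288, (219, 221, 166)), (289, (219, 222, 170)), (306, (219, 222, 167)), (307, (218, 218, 164)), (308, (217, 205, 153)), (309, (190, 145, 96)), (310, (184, 105, 56)), (311, (164, 90, 51)), (312, (125, 76, 42)), (313, (120, 73, 39)), (314, (121, 73, 39)), (315, (125, 76, 41))]
(395, 271.5) [ 0.46172422 -0.21858056  0.059
[... 512 characters left out ...]
 (62, 64, 65)), (300, (60, 63, 64)), (301, (59, 62, 63)), (340, (71, 73, 73)), (341, (73, 75, 76)), (342, (73, 76, 76)), (343, (71, 73, 74)), (344, (72, 74, 75)), (345, (87, 83, 78)), (346, (123, 101, 81)), (347, (170, 130, 86)), (348, (176, 134, 87)), (349, (179, 137, 90)), (350, (178, 137, 88)), (351, (181, 138, 91)), (408, (173, 131, 86)), (409, (163, 124, 83)), (410, (166, 126, 83)), (411, (161, 123, 81)), (412, (144, 106, 69)), (413, (130, 84, 48)), (414, (122, 70, 37)), (415, (118, 67, 34)), (416, (120, 69, 35)), (417, (129, 73, 34)), (418, (130, 72, 32)), (419, (130, 70, 31)), (420, (132, 71, 34)), (421, (129, 71, 31)), (422, (133, 73, 35)), (423, (131, 74, 33)), (424, (132, 73, 31))]
```

Sleeve centre is x≈0.446 (top view 0.445, wrist 0.447, measured width 29 mm against 30). The button is at y≈-0.207 and the red tag at y≈-0.0865, while the black tag stands at about -0.126. Descending to pinch over the button.

Request:
apply_moves --deltas '[{"xyz": [0.0005, 0.0005, -0.03], "turn": 0}, {"xyz": [0.0005, 0, -0.03], "turn": 0}, {"xyz": [0, 0, -0.03], "turn": 0}, {"xyz": [0, 0, -0.019], "turn": 0}, {"xyz": [0, 0, 0], "turn": 0}, {"xyz": [0, 0, 0], "turn": 0}, {"xyz": [0, 0, 0], "turn": 0}]'

```text
clock: 4.82
tcp_pos: [0.4456, -0.2077, 0.1976]
orientation: [2.233, 2.205, 0.002]
contact_force: [0.4, -0.2, 0.5]
grip_width: 0.0853
```

```bash
python3 snap.py w6
```

```text
4.8167 [ 0.44556035 -0.20768481  0.19755464] tool y [ 0.99991687 -0.01247498  0.00326075] F [ 0.42552791 -0.2216139   0.47979597] 0.08531972633907933 [-0.0922996   0.5527158   0.50502659  2.16482575 -0.51877991  0.53813699
  0.78993798]
```

View pics/w6.png

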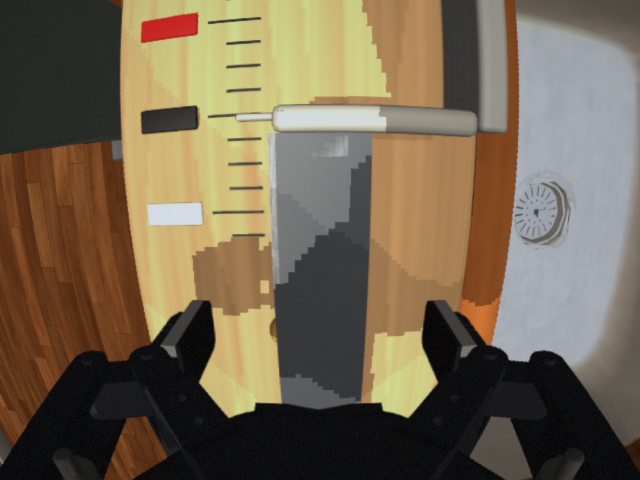

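The view shows the sleeve centred at column ~319 between pads at 213/425, with the button at (274,328). Closing now.

Request:
apply_moves --deltas '[{"xyz": [0, 0.0005, 0], "turn": 0}, {"xyz": [0, 0, 0], "turn": 0}, {"xyz": [0, 0, 0], "turn": 0}, {"xyz": [0, 0, 0], "turn": 0}, {"xyz": [0, 0, 0], "turn": 0}, {"xyz": [0, 0, 0], "turn": 0}, {"xyz": [0, 0, 0], "turn": 0}, {"xyz": [0, 0, 0], "turn": 0}, {"xyz": [0, 0, 0], "turn": 0}, {"xyz": [0, 0, 0], "turn": 0}, {"xyz": [0, 0, 0], "turn": 0}, {"xyz": [0, 0, 0], "turn": 0}]' --claw 1 --squeeze 45

```text
clock: 5.87
tcp_pos: [0.4463, -0.2063, 0.1966]
orientation: [2.231, 2.207, 0.003]
contact_force: [5.1, 1.3, 4.4]
grip_width: 0.0292
```

```bash
python3 snap.py w7
```

```text
5.8667 [ 0.44629825 -0.20632831  0.19658043] tool y [ 0.99993569 -0.01062099  0.00397534] F [5.14922784 1.28516043 4.38053   ] 0.029230062736200723 [-0.09317988  0.55422464  0.50235742  2.16496765 -0.52070403  0.53559253
  0.7903329 ]
```

View pics/w7.png

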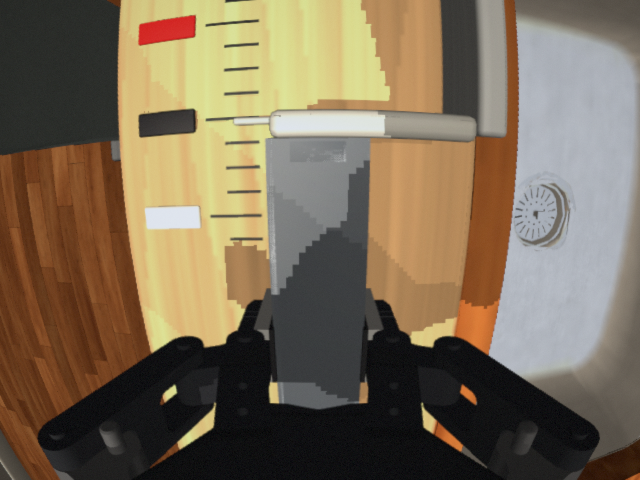

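Width is 29 mm, so the button is flush. Carrying the sleeve along board +y.

Request:
apply_moves --deltas '[{"xyz": [0, 0.003, 0], "turn": 0}, {"xyz": [0, 0.003, 0], "turn": 0}, {"xyz": [0, 0.003, 0], "turn": 0}, {"xyz": [0, 0.003, 0], "turn": 0}, {"xyz": [0, 0.003, 0], "turn": 0}, {"xyz": [0, 0.003, 0], "turn": 0}, {"xyz": [0, 0, 0], "turn": 0}, {"xyz": [0, 0, 0], "turn": 0}, {"xyz": [0, 0, 0], "turn": 0}]'

```text
clock: 6.67
tcp_pos: [0.4463, -0.1887, 0.1966]
orientation: [2.231, 2.206, 0.003]
contact_force: [6.1, -1.0, 3.8]
grip_width: 0.0294
```

```bash
python3 snap.py w8
```

```text
6.6667 [ 0.44634113 -0.18873603  0.19659854] tool y [ 0.99993004 -0.01098982  0.00437385] F [ 6.11745654 -0.96076146  3.76863832] 0.029423343836555153 [-0.13166896  0.54661795  0.5045385   2.18136989 -0.52343023  0.52608738
  0.75983427]
```

View pics/w8.png

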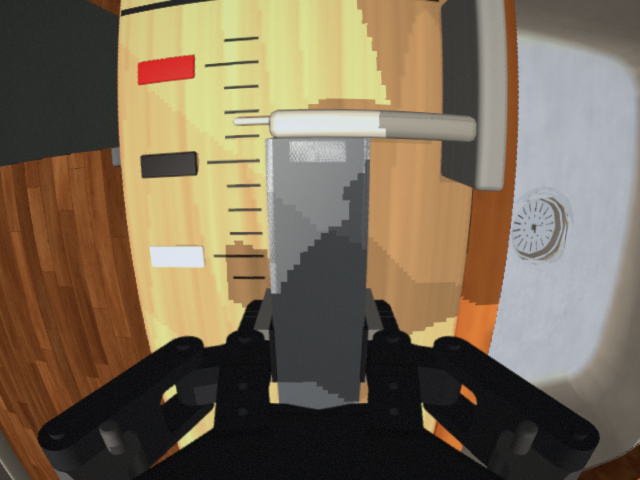

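The plate moved with the gripper and the sleeve is now sliding. Continuing, slowing near the hole.

Request:
apply_moves --deltas '[{"xyz": [0, 0.003, 0], "turn": 0}, {"xyz": [0, 0.003, 0], "turn": 0}, {"xyz": [0, 0.003, 0], "turn": 0}, {"xyz": [0, 0.003, 0], "turn": 0}, {"xyz": [0, 0.003, 0], "turn": 0}, {"xyz": [0, 0.002, 0], "turn": 0}, {"xyz": [0, 0.001, 0], "turn": 0}, {"xyz": [0, 0.001, 0], "turn": 0}, {"xyz": [0, 0.001, 0], "turn": 0}, {"xyz": [0, 0.001, 0], "turn": 0}, {"xyz": [0, 0, 0], "turn": 0}, {"xyz": [0, 0, 0], "turn": 0}]'

```text
clock: 7.72
tcp_pos: [0.4465, -0.1671, 0.1966]
orientation: [2.23, 2.207, 0.004]
contact_force: [5.6, 1.6, 5.1]
grip_width: 0.029
```

Request:
apply_moves --deltas '[{"xyz": [0, 0.0005, 0], "turn": 0}, {"xyz": [0, 0.0005, 0], "turn": 0}, {"xyz": [0, 0, 0], "turn": 0}, {"xyz": [0, 0, 0], "turn": 0}]'

```text
clock: 8.05
tcp_pos: [0.4465, -0.1666, 0.1966]
orientation: [2.23, 2.206, 0.004]
contact_force: [6.1, -0.1, 3.0]
grip_width: 0.0294
```

```bash
python3 snap.py w9
```

```text
8.05 [ 0.4464673  -0.16657301  0.19660053] tool y [ 0.99993059 -0.01082995  0.00463985] F [ 6.14483732 -0.07806278  2.9539362 ] 0.029410808683420157 [-0.18013791  0.53797466  0.50644416  2.19975976 -0.527344    0.51615113
  0.72115887]
```

View pics/w9.png

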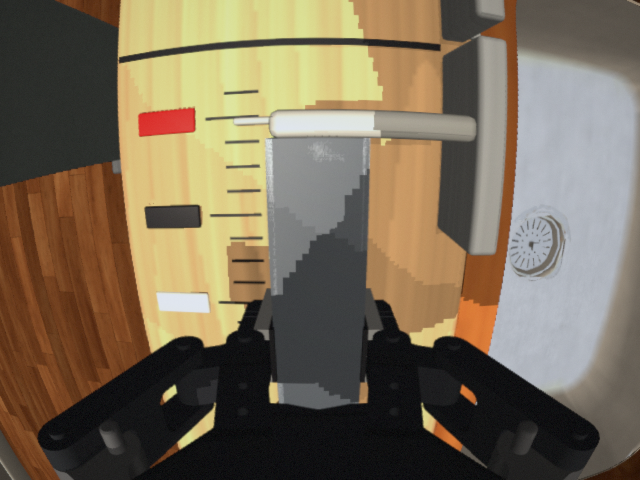

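Pointer (row ~121) is about 1 px short of the red tick (row ~118.5). Nudging on to feel whether the lock holds.

Request:
apply_moves --deltas '[{"xyz": [0, 0.0005, 0], "turn": 0}, {"xyz": [0, 0, 0], "turn": 0}, {"xyz": [0, 0.0005, 0], "turn": 0}, {"xyz": [0, 0, 0], "turn": 0}, {"xyz": [0, 0, 0], "turn": 0}]'

```text
clock: 8.52
tcp_pos: [0.4465, -0.1658, 0.1966]
orientation: [2.23, 2.206, 0.003]
contact_force: [6.3, -0.8, 3.0]
grip_width: 0.0294
```

Request:
apply_moves --deltas '[{"xyz": [0, 0.0005, 0], "turn": 0}, {"xyz": [0, 0, 0], "turn": 0}, {"xyz": [0, 0, 0], "turn": 0}]'

```text
clock: 8.77
tcp_pos: [0.4465, -0.1654, 0.1966]
orientation: [2.23, 2.206, 0.003]
contact_force: [6.8, -1.6, 1.5]
grip_width: 0.0297
```

```bash
python3 snap.py w10
python3 - <<'E'
import cv2,numpy as np
a=[cv2.imread(f"pics/{n}.png")[80:150,120:320] for n in ("w7","w9","w10")]
cv2.imwrite("pics/cmp10.png",cv2.resize(np.vstack(a),None,fx=2.8,fy=2.8,interpolation=cv2.INTER_CUBIC))
E
```

```text
8.7667 [ 0.44645341 -0.16539109  0.196604  ] tool y [ 0.99992647 -0.01112845  0.00481865] F [ 6.82286275 -1.55820519  1.47454539] 0.0296793868872431 [-0.18327043  0.53756026  0.50698461  2.20086674 -0.5273418   0.51514894
  0.71846437]
```

View pics/cmp10.png

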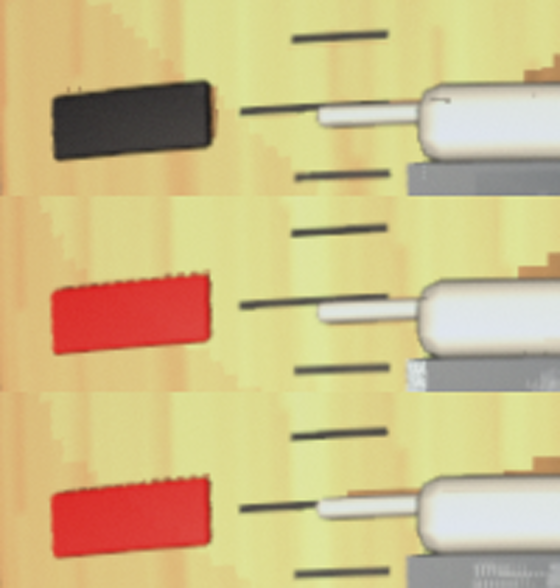

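Request:
apply_moves --deltas '[{"xyz": [0, -0.0005, 0], "turn": 0}, {"xyz": [0, -0.0005, 0], "turn": 0}, {"xyz": [0, 0, 0], "turn": 0}, {"xyz": [0, 0, 0], "turn": 0}]'

```text
clock: 9.15
tcp_pos: [0.4465, -0.1659, 0.1966]
orientation: [2.23, 2.207, 0.004]
contact_force: [6.1, 0.5, 3.5]
grip_width: 0.0292
```

Request:
apply_moves --deltas '[{"xyz": [0, -0.0005, 0], "turn": 0}, {"xyz": [0, -0.0005, 0], "turn": 0}, {"xyz": [0, 0, 0], "turn": 0}, {"xyz": [0, 0, 0], "turn": 0}]'

```text
clock: 9.48
tcp_pos: [0.4465, -0.1667, 0.1966]
orientation: [2.231, 2.207, 0.004]
contact_force: [6.5, 1.2, 4.1]
grip_width: 0.0293
```

```bash
python3 snap.py w11
python3 - <<'E'
from h import *
save("side11",grab_frame("side"))
t=grab_frame("top")
save("top11",cv2.resize(t[220:330,240:460],None,fx=3.6,fy=3.6,interpolation=cv2.INTER_CUBIC))
a=[cv2.imread(f"pics/{n}.png")[80:150,120:320] for n in ("w7","w9","w11")]
cv2.imwrite("pics/cmp11.png",cv2.resize(np.vstack(a),None,fx=2.8,fy=2.8,interpolation=cv2.INTER_CUBIC))
E
```

```text
9.4833 [ 0.44651245 -0.16674589  0.19658079] tool y [ 0.99993441 -0.01056648  0.00441836] F [6.46178082 1.20604635 4.0682741 ] 0.02930304789341207 [-0.17909314  0.53806643  0.5058468   2.1993505  -0.52753867  0.51684373
  0.72202307]
```

View pics/cmp11.png

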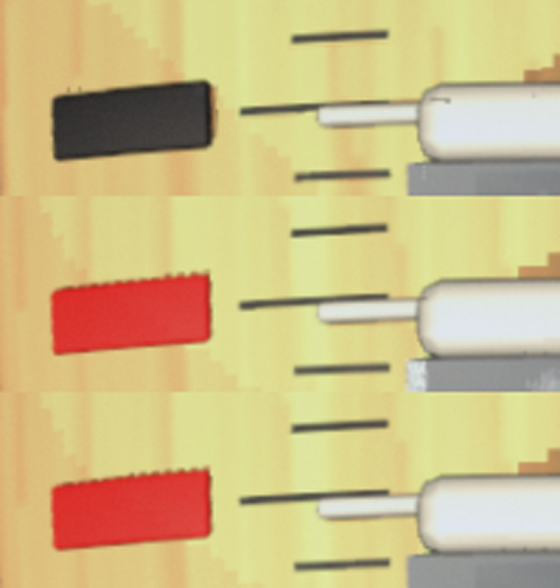

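View pics/side11.png

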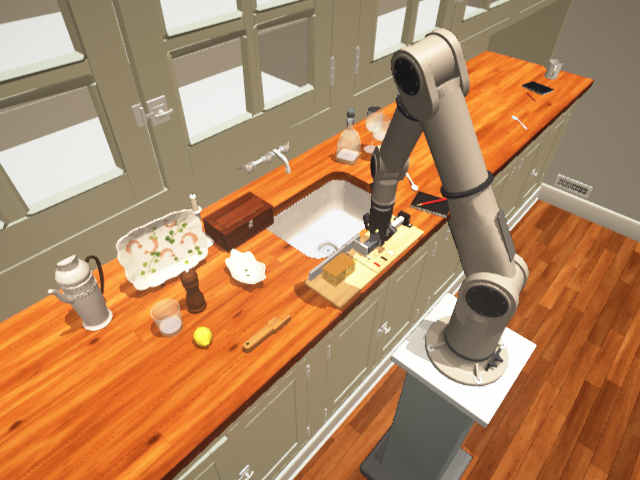

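View pics/top11.png

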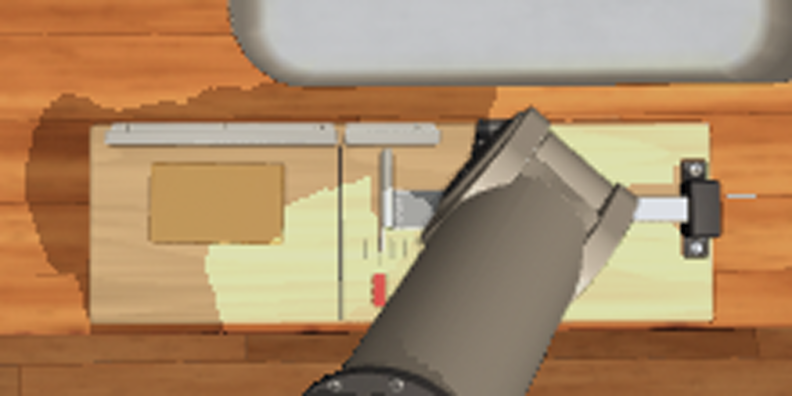

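Request:
apply_moves --deltas '[{"xyz": [0, -0.0005, 0], "turn": 0}, {"xyz": [0, -0.0005, 0], "turn": 0}, {"xyz": [0, -0.0005, 0], "turn": 0}, {"xyz": [0, 0, 0], "turn": 0}, {"xyz": [0, 0, 0], "turn": 0}]'

```text
clock: 10.05
tcp_pos: [0.4466, -0.1674, 0.1966]
orientation: [2.231, 2.209, 0.005]
contact_force: [5.5, 4.2, 6.0]
grip_width: 0.0295
```

```bash
python3 snap.py w12
python3 - <<'E'
from h import *
a=[cv2.imread(f"pics/{n}.png")[80:150,120:320] for n in ("w7","w11","w12")]
cv2.imwrite("pics/cmp12.png",cv2.resize(np.vstack(a),None,fx=2.8,fy=2.8,interpolation=cv2.INTER_CUBIC))
E
```

```text
10.05 [ 0.44657873 -0.16739217  0.19656794] tool y [ 0.99994446 -0.00979112  0.00390099] F [5.47095153 4.18526787 5.97415307] 0.0295375010517656 [-0.17627345  0.53829344  0.50460572  2.19829083 -0.52788312  0.51855369
  0.72459017]
```

View pics/cmp12.png

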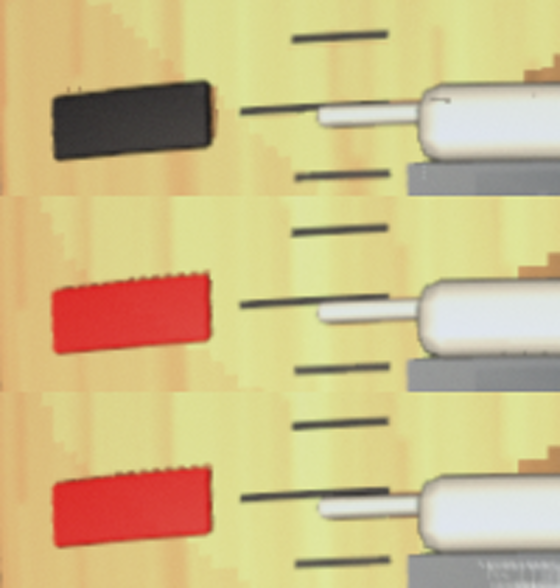

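Request:
apply_moves --deltas '[{"xyz": [0, -0.0005, 0], "turn": 0}, {"xyz": [0, -0.0005, 0], "turn": 0}, {"xyz": [0, 0, 0], "turn": 0}, {"xyz": [0, 0, 0], "turn": 0}, {"xyz": [0, 0, 0], "turn": 0}]'

```text
clock: 10.52
tcp_pos: [0.4466, -0.1678, 0.1965]
orientation: [2.231, 2.21, 0.006]
contact_force: [4.6, 7.3, 7.9]
grip_width: 0.0293
```

Resistance builds (7 N, TCP lagging), so it is locked. I'll return to centre, release and look.

Request:
apply_moves --deltas '[{"xyz": [0, 0.001, 0], "turn": 0}, {"xyz": [0, 0.001, 0], "turn": 0}, {"xyz": [0, 0.0008, 0], "turn": 0}, {"xyz": [0, 0, 0], "turn": 0}, {"xyz": [0, 0, 0], "turn": 0}]'

```text
clock: 10.93
tcp_pos: [0.4465, -0.1666, 0.1966]
orientation: [2.23, 2.207, 0.004]
contact_force: [6.1, -0.6, 3.1]
grip_width: 0.0293
```

Request:
apply_moves --deltas '[{"xyz": [0, 0, 0], "turn": 0}, {"xyz": [0, 0, 0], "turn": 0}, {"xyz": [0, 0, 0], "turn": 0}, {"xyz": [0, 0, 0], "turn": 0}, {"xyz": [0, 0, 0], "turn": 0}, {"xyz": [0, 0, 0], "turn": 0}]' --claw -1

```text
clock: 11.43
tcp_pos: [0.4442, -0.1666, 0.1956]
orientation: [-2.235, -2.207, 0.001]
contact_force: [-0.5, -0.1, 0.3]
grip_width: 0.0853
```

Request:
apply_moves --deltas '[{"xyz": [0, 0, 0.03], "turn": 0}, {"xyz": [0, -0.01, 0.04], "turn": 0}, {"xyz": [0, -0.03, 0.03], "turn": 0}, {"xyz": [0, -0.04, 0], "turn": 0}, {"xyz": [0.0, 0, 0], "turn": 0}, {"xyz": [0, 0, 0], "turn": 0}, {"xyz": [0, 0, 0], "turn": 0}]'

```text
clock: 12.02
tcp_pos: [0.444, -0.2457, 0.2947]
orientation: [-2.235, -2.206, 0.0]
contact_force: [-0.5, 0.2, -0.8]
grip_width: 0.0853
```

```bash
python3 snap.py w13
python3 - <<'E'
from h import *
a=cv2.imread("pics/w13.png")
cv2.imwrite("pics/w13z.png",cv2.resize(a[0:300,180:460],None,fx=2,fy=2,interpolation=cv2.INTER_CUBIC))
E
```

```text
12.0167 [ 0.44399034 -0.24574976  0.29469569] tool y [ 0.99991704 -0.01283957 -0.00103256] F [-0.4671001   0.16957563 -0.7939813 ] 0.08528771580330585 [-0.15604711  0.4150148   0.67388273  2.08555505 -0.37367629  0.76139959
  0.73910134]
```

View pics/w13z.png

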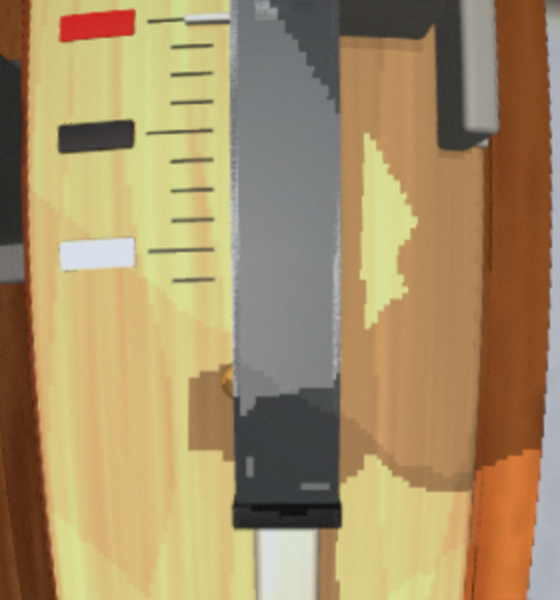

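The brass button stands out again (zoom (229,380)), and the pointer is on the red tick. Next, measure the stick from views w1/w2.

Run:
```python
from h import *
a=cv2.imread("pics/w1.png")[100:290,280:370];b=cv2.imread("pics/w2.png")[0:190,280:370]
a=cv2.resize(a,None,fx=3.1,fy=3.1,interpolation=cv2.INTER_CUBIC);b=cv2.resize(b,None,fx=3.1,fy=3.1,interpolation=cv2.INTER_CUBIC)
cv2.imwrite("pics/stk.png",np.hstack([a,b]))
```

```text
(no output)
```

View pics/stk.png

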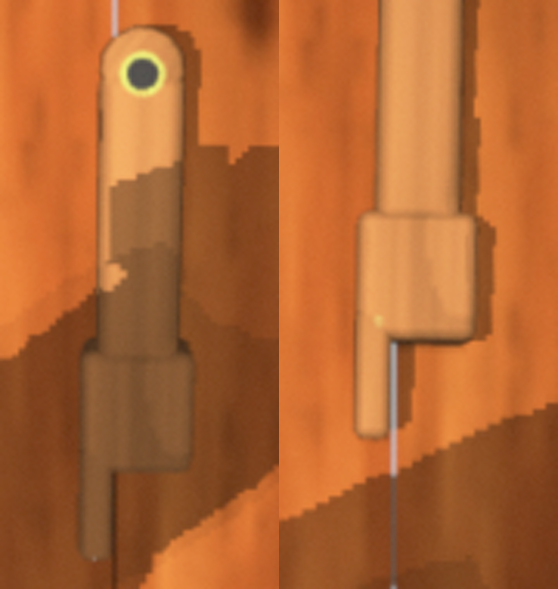

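```bash
python3 - <<'E'
from h import *
import pickle
m1=pickle.load(open("w1.pkl","rb"))[1];m2=pickle.load(open("w2.pkl","rb"))[1]
P1=lambda z:(280+z[0]/3.1-.33,100+z[1]/3.1-.33);P2=lambda z:(280+z[0]/3.1-.33,z[1]/3.1-.33)
pts={"shL":((82,350),(79,213)),"shR":((191,350),(195,213)),"push":((191,469),(195,339)),"notch":((113,469),(112,339)),"lipL":((80,558),(77,437)),"lipR":((111,558),(110,437))}
for k,(a,b) in pts.items():
    X,e=tri([(m1,P1(a),True),(m2,P2(b),True)])
    print(k,X.round(4),np.round(e,4),onz(m1,P1(a),.028,True).round(4),onz(m2,P2(b),.028,True).round(4))
print("end",onz(m1,P1((142,27)),.028,True)); print("hole",onz(m1,P1((142,73)),.028,True))
for y in (150,250,330): print([onz(m1,P1((x,y)),.028,True).round(4) for x in (99,180)])
# cheese in w3,w2 and fence
E
python3 - <<'E'
import cv2
a=cv2.imread("pics/w3.png")[40:290,210:400]
cv2.imwrite("pics/ch3.png",cv2.resize(a,None,fx=2.4,fy=2.4,interpolation=cv2.INTER_CUBIC))
E
```

```text
shL [0.4457 0.3394 0.0215] [0.0003 0.0003] [0.4462 0.3408 0.028 ] [0.4457 0.3383 0.028 ]
shR [0.4801 0.3396 0.022 ] [0.0001 0.0001] [0.4796 0.3409 0.028 ] [0.4797 0.3385 0.028 ]
push [0.4805 0.3006 0.0218] [0.0002 0.0002] [0.4803 0.3026 0.028 ] [0.4799 0.3001 0.028 ]
notch [0.4555 0.3004 0.0212] [0.0001 0.0001] [0.4557 0.3026 0.028 ] [0.4555 0.2999 0.028 ]
lipL [0.4449 0.2704 0.0238] [0.0001 0.0001] [0.445  0.2722 0.028 ] [0.4452 0.2705 0.028 ]
lipR [0.4549 0.2704 0.0237] [0. 0.] [0.455  0.2722 0.028 ] [0.4549 0.2705 0.028 ]
end [0.46425018 0.43869429 0.028     ]
hole [0.46427597 0.42489693 0.028     ]
[array([0.4516, 0.4018, 0.028 ]), array([0.4756, 0.4019, 0.028 ])]
[array([0.4515, 0.3717, 0.028 ]), array([0.4759, 0.3717, 0.028 ])]
[array([0.4515, 0.3471, 0.028 ]), array([0.4761, 0.3471, 0.028 ])]
```

View pics/ch3.png

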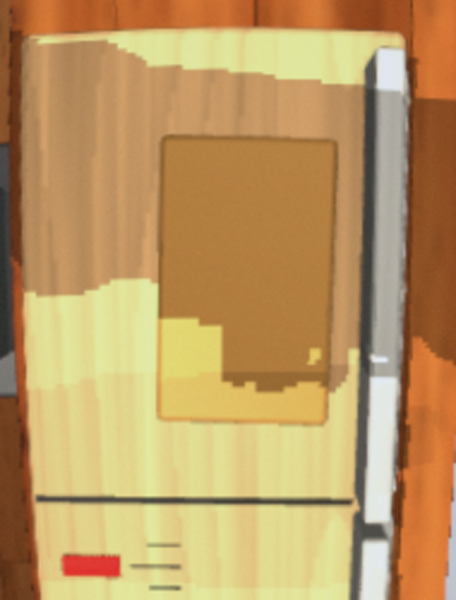

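Run:
```python
from h import *
import pickle
m=pickle.load(open("w3.pkl","rb"))[1];m2=pickle.load(open("w2.pkl","rb"))[1]
P=lambda z:(210+z[0]/2.4-.3,40+z[1]/2.4-.3)
for k,z,h in [("TL",(162,135),.068),("TR",(338,140),.068),("BL",(157,419),.068),("BR",(327,424),.068),("fenceTopFrontNear",(361,540),.056),("fenceTF far",(378,50),.056),("bdTL",(25,37),.018),("bdTR",(404,37),.018)]:
    print(k,onz(m,P(z),h,True).round(4))
t=camera_model("top")
for k,z,h in [("TL",(126,102),.068),("TR",(126,190),.068),("BL",(274,102),.068),("BR",(274,190),.068),("fenceL",(78,82),.056),("fenceR",(447,82),.056)]:
    print("top",k,onz(t,(250+z[0]/4-.4,240+z[1]/4-.4),h).round(4))
# two-view heights for far edge of cheese top: w2 far edge row 338?
b=cv2.imread("pics/w2.png")[255:420,220:400];cv2.imwrite("pics/ch2.png",cv2.resize(b,None,fx=3,fy=3,interpolation=cv2.INTER_CUBIC))
```

```text
TL [0.4254 0.0883 0.068 ]
TR [0.4846 0.0866 0.068 ]
BL [ 0.4224 -0.0103  0.068 ]
BR [ 0.4821 -0.012   0.068 ]
fenceTopFrontNear [ 0.4971 -0.0597  0.056 ]
fenceTF far [0.4996 0.121  0.056 ]
bdTL [0.3643 0.1369 0.018 ]
bdTR [0.5149 0.1346 0.018 ]
top TL [0.4817 0.0911 0.068 ]
top TR [0.4224 0.0913 0.068 ]
top BL [ 0.4808 -0.0091  0.068 ]
top BR [ 0.4215 -0.0086  0.068 ]
top fenceL [0.496  0.1246 0.056 ]
top fenceR [ 0.4937 -0.1275  0.056 ]
```

View pics/ch2.png

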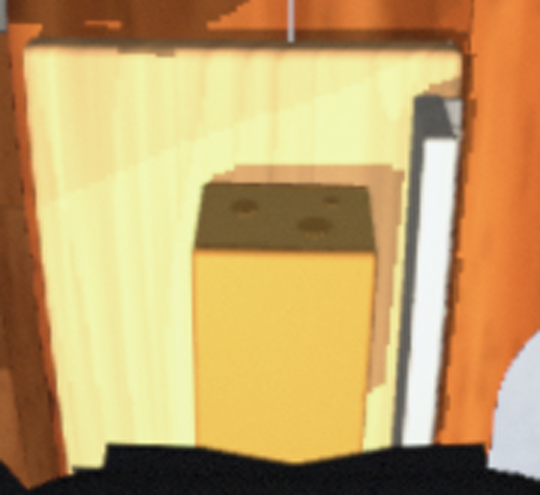

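Stick grip is near (0.4635, 0.376) with yaw ≈0 (handle 24.5 mm measured against 26; two-view top height 22 against 28, from the short baseline). The cheese back face is at y≈0.0885, its robot side at x≈0.422–0.425, and the fence face at x≈0.497. Going to the stick.

Request:
apply_moves --deltas '[{"xyz": [0.0, 0.04, 0], "turn": 0.012}, {"xyz": [0.0, 0.04, 0], "turn": 0}, {"xyz": [0.002, 0.04, 0], "turn": 0}, {"xyz": [0.002, 0.04, 0], "turn": 0}, {"xyz": [0.002, 0.04, 0], "turn": 0}, {"xyz": [0.002, 0.04, 0], "turn": 0}, {"xyz": [0.002, 0.04, 0], "turn": 0}, {"xyz": [0.002, 0.04, 0], "turn": 0}, {"xyz": [0.002, 0.04, 0], "turn": 0}, {"xyz": [0.002, 0.04, 0], "turn": 0}, {"xyz": [0.002, 0.04, 0], "turn": 0}, {"xyz": [0.0015, 0.04, 0], "turn": 0}]'

```text
clock: 13.07
tcp_pos: [0.4623, 0.2372, 0.2945]
orientation: [-2.218, -2.224, 0.002]
contact_force: [0.4, -1.0, 0.4]
grip_width: 0.0852
```

Request:
apply_moves --deltas '[{"xyz": [0, 0.02, 0], "turn": 0}, {"xyz": [0, 0.01, 0], "turn": 0}, {"xyz": [0, 0, 0], "turn": 0}, {"xyz": [0, 0, 0], "turn": 0}, {"xyz": [0, 0, 0], "turn": 0}]'

```text
clock: 13.48
tcp_pos: [0.4637, 0.262, 0.2949]
orientation: [2.224, 2.219, -0.002]
contact_force: [0.6, 0.2, -0.0]
grip_width: 0.0853
```

```bash
python3 snap.py w14
```

```text
13.4833 [0.46374638 0.26203266 0.29492077] tool y [ 9.99997273e-01 -2.18733577e-03 -8.18823390e-04] F [ 0.61893226  0.24819858 -0.03078045] 0.08532206086966954 [-1.10856181  0.43974462  0.60577867  2.0256806  -0.35109277  0.77969577
 -0.29575238]
```

View pics/w14.png

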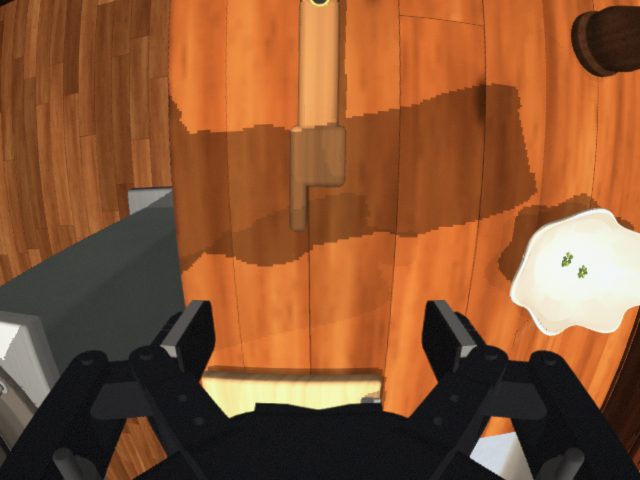

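Run:
```python
from h import *
import pickle
m=pickle.load(open("w14.pkl","rb"))[1];m1=pickle.load(open("w1.pkl","rb"))[1]
P1=lambda z:(280+z[0]/3.1-.33,100+z[1]/3.1-.33)
for k,p,q in [("shL",(290,127),(82,350)),("shR",(345,127),(191,350)),("push",(345,186),(191,469)),("notch",(306,186),(113,469)),("lipL",(290,230),(80,558)),("lipR",(306,230),(111,558)),("hL",(299,90),None),("hR",(338.5,90),None),("hL",(300,20),None),("hR",(337,20),None)]:
    print(k,onz(m,p,.028,True).round(4), tri([(m,p,True),(m1,P1(q),True)])[0].round(4) if q else "")
```

```text
shL [0.446  0.3384 0.028 ] [0.4456 0.3386 0.0178]
shR [0.4803 0.3383 0.028 ] [0.4807 0.3384 0.0167]
push [0.4806 0.3006 0.028 ] [0.4811 0.2991 0.0176]
notch [0.4557 0.3007 0.028 ] [0.4555 0.2992 0.0178]
lipL [0.4449 0.2716 0.028 ] [0.4447 0.2707 0.0245]
lipR [0.4555 0.2716 0.028 ] [0.4551 0.2703 0.0232]
hL [0.4518 0.3618 0.028 ] 
hR [0.4763 0.3618 0.028 ] 
hL [0.4524 0.4083 0.028 ] 
hR [0.4755 0.4082 0.028 ]
```

Request:
apply_moves --deltas '[{"xyz": [0, 0.038, 0], "turn": 0.002}, {"xyz": [0, 0.038, 0], "turn": 0}, {"xyz": [0, 0.037, -0.01], "turn": 0}, {"xyz": [0, 0, -0.03], "turn": 0}, {"xyz": [0, 0, -0.03], "turn": 0}, {"xyz": [0, 0, -0.03], "turn": 0}, {"xyz": [0, 0, -0.012], "turn": 0}, {"xyz": [0, 0, 0], "turn": 0}, {"xyz": [0, 0, 0], "turn": 0}, {"xyz": [0, 0, 0], "turn": 0}]'

```text
clock: 14.37
tcp_pos: [0.4651, 0.3767, 0.1849]
orientation: [2.221, 2.222, 0.004]
contact_force: [-0.2, 0.0, -0.1]
grip_width: 0.0853
```

```bash
python3 snap.py w15
```

```text
14.3667 [0.46509491 0.37667513 0.18493695] tool y [9.99997790e-01 5.26622999e-04 2.03536213e-03] F [-0.20744968  0.03289906 -0.05689523] 0.0852679641687592 [-1.13017706  0.69032009  0.4688262   1.91375102 -0.49454936  0.65054826
 -0.35275356]
```

View pics/w15.png

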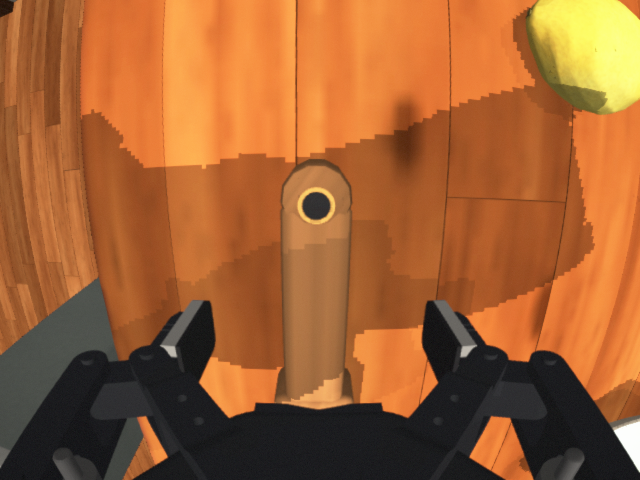

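Handle is centred between the pads at column ~317. Lowering 8 mm and closing.

Request:
apply_moves --deltas '[{"xyz": [-0.0005, -0.001, -0.008], "turn": 0}, {"xyz": [0, 0, 0], "turn": 0}, {"xyz": [0, 0, 0], "turn": 0}]'

```text
clock: 14.67
tcp_pos: [0.4633, 0.376, 0.1754]
orientation: [-2.219, -2.224, -0.0]
contact_force: [0.2, -0.1, -0.2]
grip_width: 0.0856
```

Request:
apply_moves --deltas '[{"xyz": [0, 0, 0], "turn": 0}, {"xyz": [0, 0, 0], "turn": 0}, {"xyz": [0, 0, 0], "turn": 0}, {"xyz": [0, 0, 0], "turn": 0}, {"xyz": [0, 0, 0], "turn": 0}, {"xyz": [0, 0, 0], "turn": 0}, {"xyz": [0, 0, 0], "turn": 0}, {"xyz": [0, 0, 0], "turn": 0}, {"xyz": [0, 0, 0], "turn": 0}]' --claw 1 --squeeze 50

```text
clock: 15.42
tcp_pos: [0.4636, 0.3761, 0.1754]
orientation: [2.219, 2.224, 0.001]
contact_force: [-0.8, -0.4, 3.6]
grip_width: 0.0252
```

Request:
apply_moves --deltas '[{"xyz": [0, 0, 0.015], "turn": 0}, {"xyz": [0, 0, 0.015], "turn": 0}, {"xyz": [0, 0, 0.015], "turn": 0}, {"xyz": [0, 0, 0], "turn": 0}, {"xyz": [0, 0, 0], "turn": 0}, {"xyz": [0, 0, 0], "turn": 0}]'

```text
clock: 15.92
tcp_pos: [0.4629, 0.3759, 0.2192]
orientation: [-2.219, -2.224, 0.002]
contact_force: [-0.1, -0.4, -1.3]
grip_width: 0.025
```

```bash
python3 snap.py w16;python3 - <<'E'
from h import *
t=grab_frame("top"); save("top16",t)
s=grab_frame("side"); save("side16",cv2.resize(s[280:400,180:360],None,fx=4,fy=4,interpolation=cv2.INTER_CUBIC))
E
```

```text
15.9167 [0.46289043 0.37588526 0.21922727] tool y [ 0.99999678  0.0023052  -0.00105895] F [-0.10108212 -0.42266267 -1.30099378] 0.024989048564215625 [-1.16052746  0.63854533  0.50720173  1.90989793 -0.45973082  0.71118974
 -0.37928179]
```

View pics/w16.png

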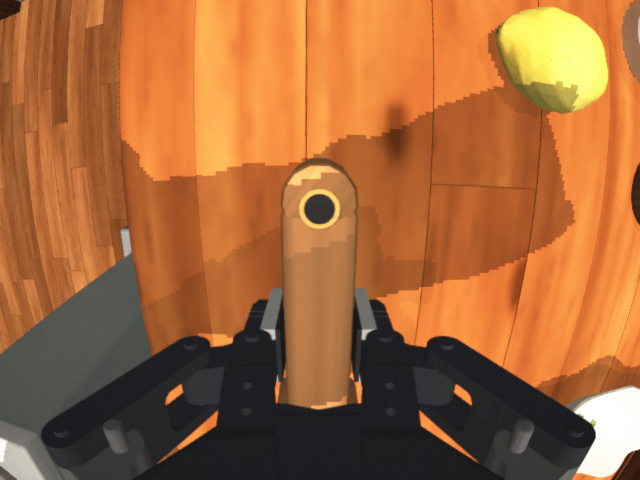

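View pics/side16.png

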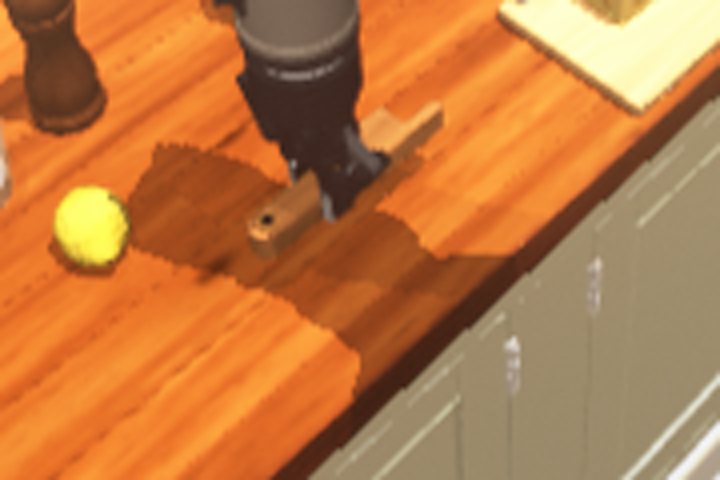

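View pics/top16.png

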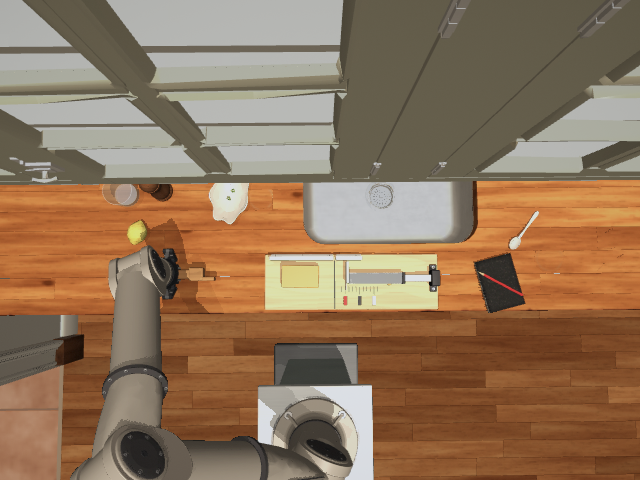

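Stick is held level, and the underside is at TCP z − 0.1754. Next I carry it to the board, with the lip on the robot side of the cheese and aligned to the board's yaw.

Request:
apply_moves --deltas '[{"xyz": [-0.007, -0.029, 0], "turn": -0.006}, {"xyz": [-0.007, -0.029, 0], "turn": -0.006}, {"xyz": [-0.007, -0.029, 0], "turn": 0}, {"xyz": [-0.007, -0.029, 0], "turn": 0}, {"xyz": [-0.006, -0.029, 0], "turn": 0}, {"xyz": [-0.006, -0.029, 0], "turn": 0}, {"xyz": [0, 0, 0], "turn": 0}, {"xyz": [0, 0, 0], "turn": 0}, {"xyz": [0, 0, 0], "turn": 0}]'

```text
clock: 16.82
tcp_pos: [0.4237, 0.2024, 0.2201]
orientation: [-2.233, -2.21, -0.001]
contact_force: [-0.1, 0.3, -1.2]
grip_width: 0.0246
```

```bash
python3 snap.py w17;python3 - <<'E'
from h import *
t=grab_frame("top"); save("top17",cv2.resize(t[230:330,180:340],None,fx=4.8,fy=4.8,interpolation=cv2.INTER_CUBIC))
s=grab_frame("side"); save("side17",cv2.resize(s[200:340,240:440],None,fx=4,fy=4,interpolation=cv2.INTER_CUBIC))
E
```

```text
16.8167 [0.42367461 0.20243398 0.22006094] tool y [ 9.99948922e-01 -1.01042765e-02  2.38374298e-04] F [-0.07161378  0.27264304 -1.18879504] 0.024641414661848753 [-0.9922294   0.47794352  0.51052928  2.20578492 -0.44102856  0.55493892
 -0.15939866]
```

View pics/side17.png

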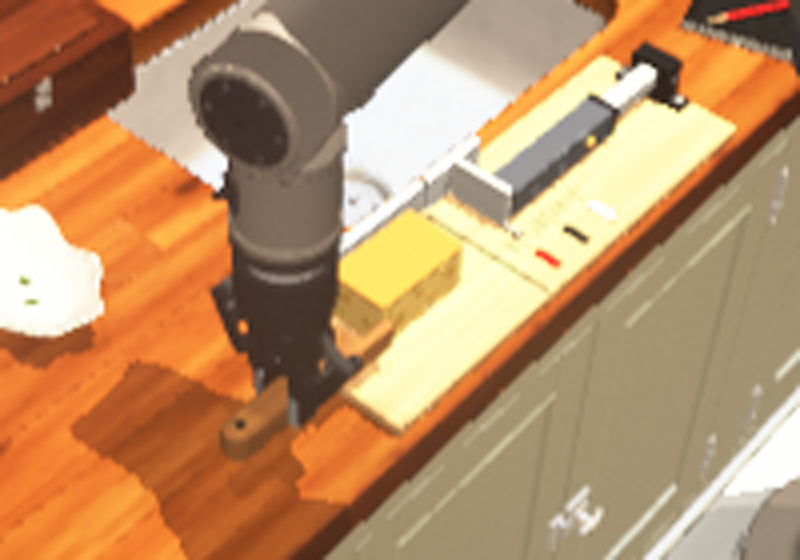

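View pics/top17.png

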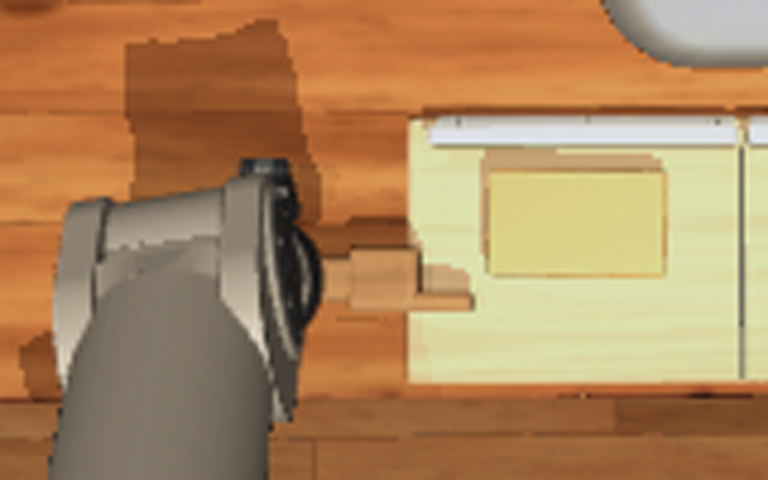

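The top crop shows the lip inner edge at row 292, about 10 mm towards the robot from the cheese edge (row 274), and the side view shows the brass button out. Lowering to just above the board and moving behind the corner.

Request:
apply_moves --deltas '[{"xyz": [0, 0, -0.012], "turn": 0}, {"xyz": [0, 0, -0.011], "turn": 0}, {"xyz": [0, 0, 0], "turn": 0}, {"xyz": [0, -0.012, 0], "turn": 0}, {"xyz": [0, -0.012, 0], "turn": 0}, {"xyz": [0, -0.008, 0], "turn": 0}, {"xyz": [0, 0, 0], "turn": 0}, {"xyz": [0, 0, 0], "turn": 0}, {"xyz": [0, 0, 0], "turn": 0}]'

```text
clock: 17.72
tcp_pos: [0.4236, 0.17, 0.1975]
orientation: [-2.233, -2.21, -0.001]
contact_force: [-0.1, -0.4, -1.3]
grip_width: 0.0251
```

```bash
python3 snap.py w18;python3 - <<'E'
from h import *
t=grab_frame("top"); save("top18",cv2.resize(t[230:330,180:340],None,fx=4.8,fy=4.8,interpolation=cv2.INTER_CUBIC))
s=grab_frame("side"); save("side18",cv2.resize(s[200:340,240:440],None,fx=4,fy=4,interpolation=cv2.INTER_CUBIC))
E
```

```text
17.7167 [0.42361886 0.17000895 0.19745981] tool y [ 9.99944690e-01 -1.05059044e-02  4.93459790e-04] F [-0.14701065 -0.35430651 -1.30809225] 0.02510744144930309 [-0.89429537  0.50419766  0.46195335  2.24103415 -0.47748549  0.48849383
 -0.06529753]
```

View pics/side18.png

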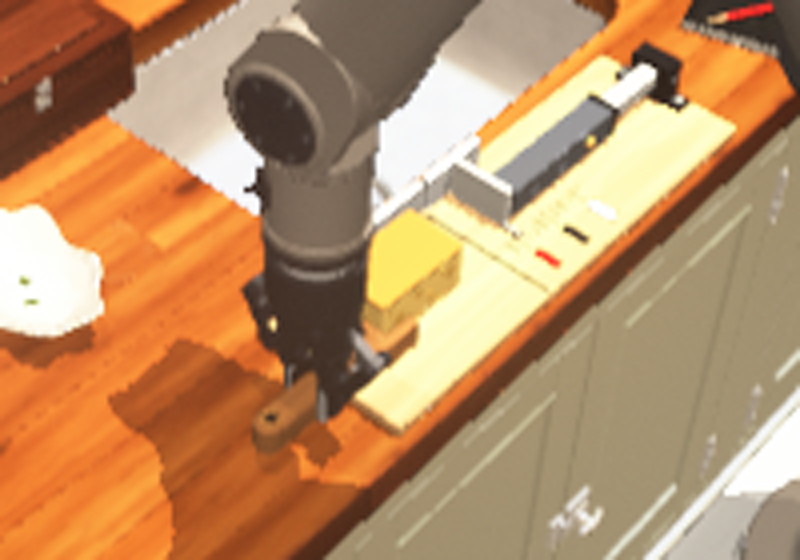

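View pics/top18.png

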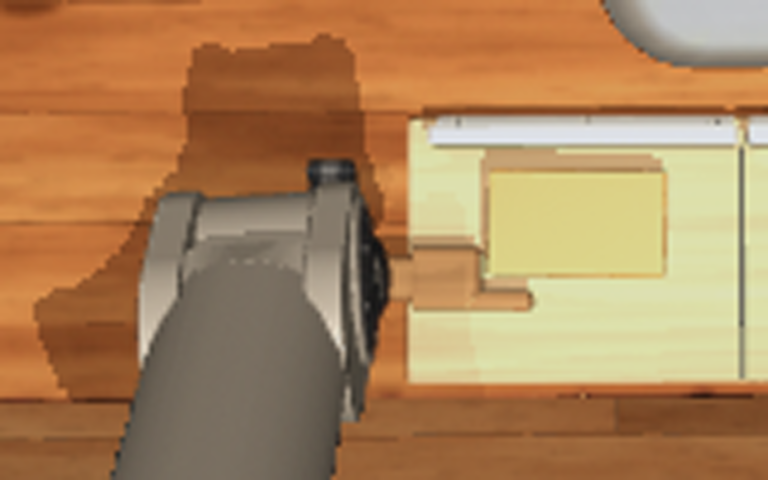

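Push face (col 480) is just behind the cheese back (col 489). Now easing the cheese towards the fence with the lip.

Request:
apply_moves --deltas '[{"xyz": [0.003, 0, 0], "turn": 0}, {"xyz": [0.003, 0, 0], "turn": 0}, {"xyz": [0.002, -0.001, 0], "turn": 0}, {"xyz": [0.002, -0.001, 0], "turn": 0}, {"xyz": [0.002, -0.001, 0], "turn": 0}, {"xyz": [0.002, -0.001, 0], "turn": 0}, {"xyz": [0.002, -0.001, 0], "turn": 0}, {"xyz": [0.002, -0.001, 0], "turn": 0}, {"xyz": [0, 0, 0], "turn": 0}, {"xyz": [0, 0, 0], "turn": 0}]'

```text
clock: 18.7
tcp_pos: [0.4417, 0.1638, 0.1972]
orientation: [2.232, 2.21, 0.001]
contact_force: [-0.1, -0.1, -0.9]
grip_width: 0.0251
```

```bash
python3 snap.py w19;python3 - <<'E'
from h import *
t=grab_frame("top"); save("top19",cv2.resize(t[230:330,180:340],None,fx=4.8,fy=4.8,interpolation=cv2.INTER_CUBIC))
E
```

```text
18.7 [0.44172169 0.16377964 0.19721508] tool y [ 9.99947862e-01 -1.01872118e-02  7.03097183e-04] F [-0.0980403  -0.08427652 -0.92479392] 0.025053613128668578 [-0.86072652  0.52103629  0.46198025  2.20827115 -0.47426677  0.50616177
 -0.04138085]
```

View pics/top19.png

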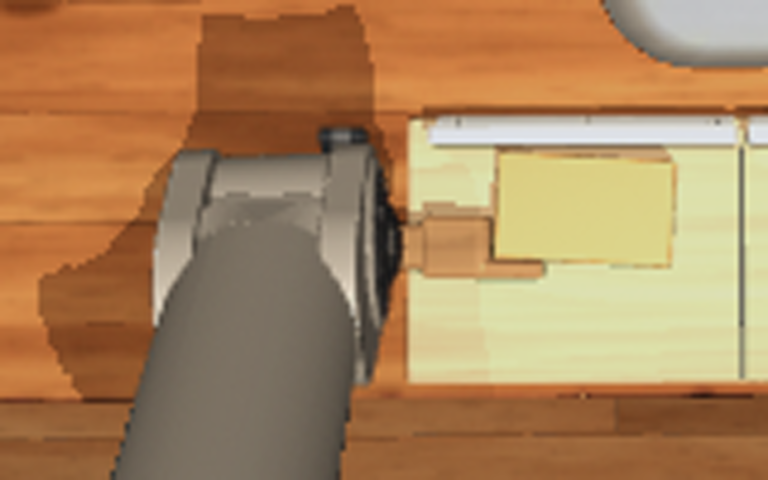

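The cheese's back end is near the fence and its front end is turned slightly away. Feeding along now, which turns the front in.

Request:
apply_moves --deltas '[{"xyz": [0.0002, -0.003, 0], "turn": 0}, {"xyz": [0.0002, -0.003, 0], "turn": 0}, {"xyz": [0.0002, -0.003, 0], "turn": 0}, {"xyz": [0.0002, -0.003, 0], "turn": 0}, {"xyz": [0.0002, -0.003, 0], "turn": 0}, {"xyz": [0, -0.003, 0], "turn": 0}, {"xyz": [0, -0.003, 0], "turn": 0}, {"xyz": [0, -0.003, 0], "turn": 0}, {"xyz": [0, 0, 0], "turn": 0}, {"xyz": [0, 0, 0], "turn": 0}]'

```text
clock: 19.63
tcp_pos: [0.4425, 0.1395, 0.1972]
orientation: [2.233, 2.209, -0.0]
contact_force: [0.2, -0.0, -1.7]
grip_width: 0.0251
```

```bash
python3 snap.py w20;python3 - <<'E'
from h import *
t=grab_frame("top"); save("top20",cv2.resize(t[230:330,210:370],None,fx=4.8,fy=4.8,interpolation=cv2.INTER_CUBIC))
E
```

```text
19.6333 [0.44247328 0.13949691 0.19717695] tool y [ 9.99941838e-01 -1.07848330e-02  8.74870545e-05] F [ 0.18054114 -0.04685142 -1.66002629] 0.025125529277029136 [-0.81167115  0.51249298  0.45830385  2.22397493 -0.47133207  0.49722455
  0.00475093]
```

View pics/top20.png

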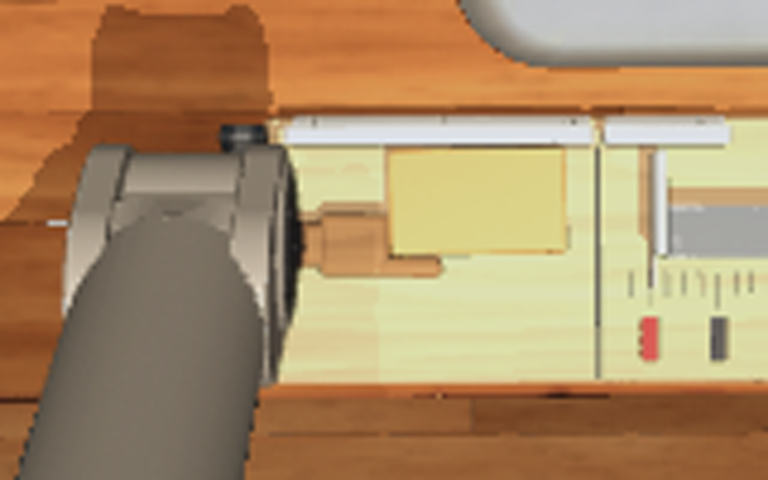

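Cheese is nearly square and close to the fence. Continuing the feed.

Request:
apply_moves --deltas '[{"xyz": [0, -0.004, 0], "turn": 0}, {"xyz": [0, -0.004, 0], "turn": 0}, {"xyz": [0, -0.004, 0], "turn": 0}, {"xyz": [0, -0.004, 0], "turn": 0}, {"xyz": [0, -0.004, 0], "turn": 0}, {"xyz": [0, -0.004, 0], "turn": 0}, {"xyz": [0, -0.004, 0], "turn": 0}, {"xyz": [0, -0.004, 0], "turn": 0}, {"xyz": [0, -0.004, 0], "turn": 0}, {"xyz": [0, -0.004, 0], "turn": 0}, {"xyz": [0, 0, 0], "turn": 0}, {"xyz": [0, 0, 0], "turn": 0}]'

```text
clock: 20.73
tcp_pos: [0.4425, 0.0994, 0.1972]
orientation: [2.233, 2.209, -0.0]
contact_force: [0.1, 0.3, -1.0]
grip_width: 0.0251
```

```bash
python3 snap.py w21;python3 - <<'E'
from h import *
t=grab_frame("top"); save("top21",cv2.resize(t[230:330,220:380],None,fx=4.8,fy=4.8,interpolation=cv2.INTER_CUBIC))
E
```

```text
20.7333 [0.44245944 0.09943236 0.19719146] tool y [ 9.99939596e-01 -1.09900932e-02  1.48026944e-04] F [ 0.08914624  0.34308677 -1.03026578] 0.025142178608342145 [-0.7274132   0.49955335  0.45179589  2.24703496 -0.46618831  0.48303333
  0.08348109]
```

View pics/top21.png

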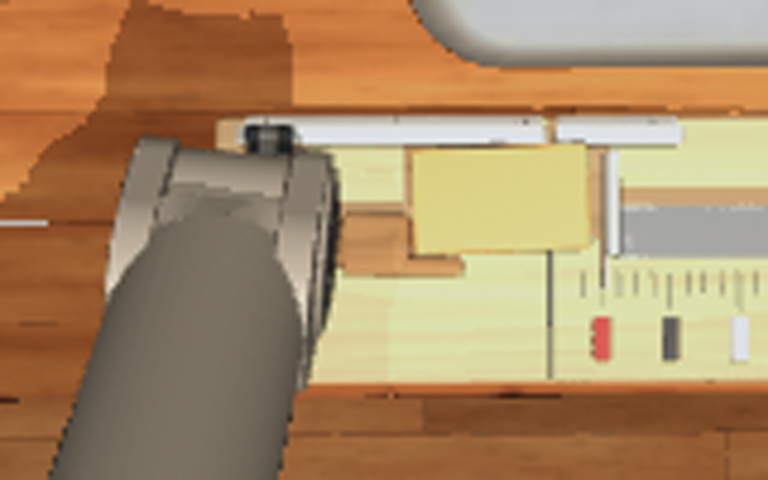

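The front corner is on the fence, the back corner is slightly off, and about 10 mm is left to the stop. Continuing with a little +x from the lip.

Request:
apply_moves --deltas '[{"xyz": [0.0005, -0.002, 0], "turn": 0}, {"xyz": [0.0005, -0.002, 0], "turn": 0}, {"xyz": [0.0005, -0.002, 0], "turn": 0}, {"xyz": [0.0005, -0.001, 0], "turn": 0}, {"xyz": [0, -0.001, 0], "turn": 0}, {"xyz": [0, 0, 0], "turn": 0}, {"xyz": [0, 0, 0], "turn": 0}, {"xyz": [0, 0, 0], "turn": 0}]'

```text
clock: 21.5
tcp_pos: [0.4445, 0.0918, 0.1972]
orientation: [2.233, 2.21, -0.0]
contact_force: [-0.4, 0.1, -0.7]
grip_width: 0.0252
```

Request:
apply_moves --deltas '[{"xyz": [0.0005, -0.001, 0], "turn": 0}, {"xyz": [0, -0.001, 0], "turn": 0}, {"xyz": [0, 0, 0], "turn": 0}, {"xyz": [0, 0, 0], "turn": 0}]'

```text
clock: 21.83
tcp_pos: [0.445, 0.09, 0.1972]
orientation: [2.233, 2.21, 0.0]
contact_force: [1.0, 2.4, -1.0]
grip_width: 0.0248
```

```bash
python3 snap.py w22;python3 - <<'E'
from h import *
t=grab_frame("top"); save("top22",cv2.resize(t[230:330,220:380],None,fx=4.8,fy=4.8,interpolation=cv2.INTER_CUBIC))
E
```

```text
21.8333 [0.44497961 0.08999988 0.19718466] tool y [ 9.99949345e-01 -1.00635667e-02  1.78866006e-04] F [ 1.02550584  2.36581285 -1.04824096] 0.024760358470818446 [-0.70399271  0.49968542  0.44979384  2.24587802 -0.46480281  0.48327627
  0.10460263]
```

View pics/top22.png

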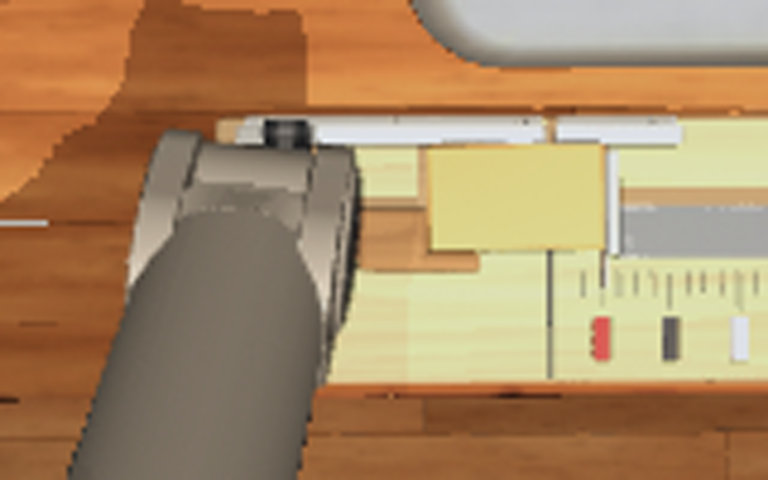

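Cheese is now at the stop. Seating it with a little more +x and -y.

Request:
apply_moves --deltas '[{"xyz": [0.0005, -0.0005, 0], "turn": 0}, {"xyz": [0.0005, -0.0005, 0], "turn": 0}, {"xyz": [0, 0, 0], "turn": 0}, {"xyz": [0, 0, 0], "turn": 0}]'

```text
clock: 22.27
tcp_pos: [0.4459, 0.0891, 0.1972]
orientation: [-2.232, -2.21, -0.0]
contact_force: [-0.7, 2.2, -1.1]
grip_width: 0.0253
```

Request:
apply_moves --deltas '[{"xyz": [0.0005, -0.001, 0], "turn": 0}, {"xyz": [0.0005, 0, 0], "turn": 0}, {"xyz": [0, 0, 0], "turn": 0}, {"xyz": [0, 0, 0], "turn": 0}]'

```text
clock: 22.6
tcp_pos: [0.4465, 0.0887, 0.1971]
orientation: [-2.231, -2.21, 0.001]
contact_force: [-2.1, 5.1, -0.3]
grip_width: 0.0256
```

Run:
```python
from h import *
t=grab_frame("top"); save("top23",cv2.resize(t[245:310,290:370],None,fx=9,fy=9,interpolation=cv2.INTER_CUBIC))
s=grab_frame("side"); save("side23",cv2.resize(s[200:320,310:460],None,fx=5,fy=5,interpolation=cv2.INTER_CUBIC))
```

```text
(no output)
```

View pics/top23.png

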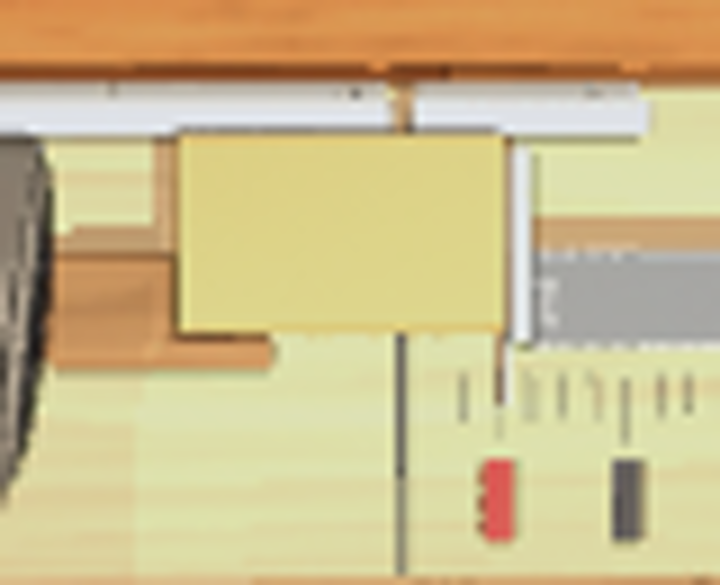

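View pics/side23.png

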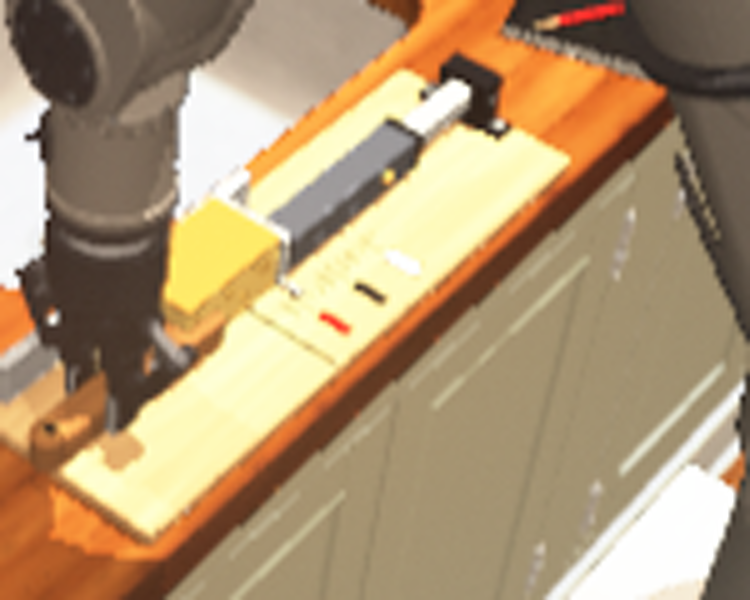

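Request:
apply_moves --deltas '[{"xyz": [0.0005, 0, 0], "turn": 0}, {"xyz": [0.0005, -0.0005, 0], "turn": 0}, {"xyz": [0.0005, 0, 0], "turn": 0}, {"xyz": [0, 0, 0], "turn": 0}, {"xyz": [0, 0, 0], "turn": 0}, {"xyz": [0, 0, 0], "turn": 0}]'

```text
clock: 23.2
tcp_pos: [0.4474, 0.0886, 0.1969]
orientation: [-2.229, -2.209, 0.002]
contact_force: [-3.9, 5.6, -0.2]
grip_width: 0.0255
```

Run:
```python
from h import *
t=grab_frame("top"); save("top24",cv2.resize(t[245:310,290:370],None,fx=9,fy=9,interpolation=cv2.INTER_CUBIC))
```

View pics/top24.png

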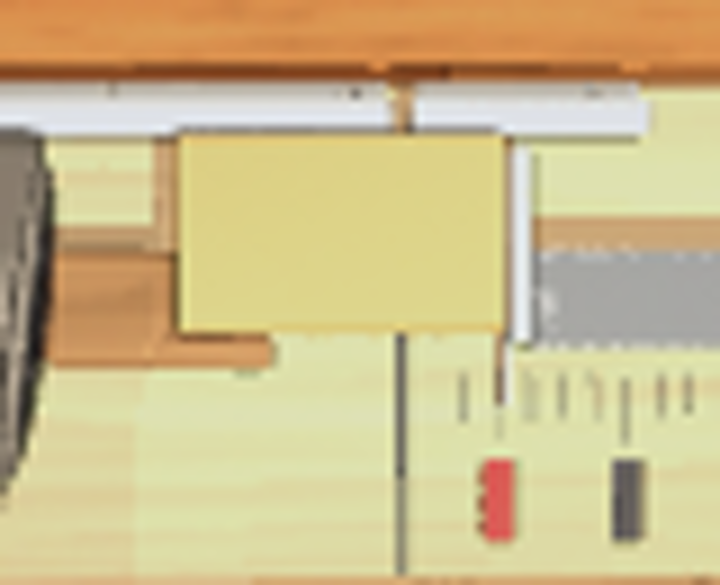

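The cheese did not move under the extra push, so it is seated on fence and stop. Backing away diagonally.

Request:
apply_moves --deltas '[{"xyz": [-0.002, 0.002, 0], "turn": 0}, {"xyz": [-0.002, 0.002, 0], "turn": 0}, {"xyz": [-0.003, 0.003, 0], "turn": 0}, {"xyz": [-0.002, 0.006, 0], "turn": 0}, {"xyz": [0, 0.012, 0], "turn": 0}, {"xyz": [0, 0.02, 0], "turn": 0}, {"xyz": [0, 0.02, 0.005], "turn": 0}, {"xyz": [0, 0.02, 0.01], "turn": 0}, {"xyz": [0.004, 0.03, 0.01], "turn": 0}, {"xyz": [0.004, 0.03, 0], "turn": 0}, {"xyz": [0.004, 0.03, 0], "turn": 0}, {"xyz": [0.004, 0.03, 0], "turn": 0}]'

```text
clock: 24.25
tcp_pos: [0.4551, 0.2944, 0.2224]
orientation: [2.232, 2.21, 0.001]
contact_force: [0.8, -0.7, -1.7]
grip_width: 0.0253
```

Request:
apply_moves --deltas '[{"xyz": [0.004, 0.03, 0], "turn": 0.005}, {"xyz": [0.004, 0.03, -0.0], "turn": 0.005}, {"xyz": [0, 0.0, 0], "turn": 0}, {"xyz": [0, 0.0, 0], "turn": 0}, {"xyz": [0, 0, 0], "turn": 0}]'

```text
clock: 24.67
tcp_pos: [0.463, 0.3522, 0.2218]
orientation: [2.221, 2.221, -0.002]
contact_force: [-0.4, -1.2, -1.0]
grip_width: 0.0253
```

```bash
python3 snap.py w25
python3 - <<'E'
from h import *
t=grab_frame("top"); save("top25",cv2.resize(t[230:330,150:390],None,fx=3.3,fy=3.3,interpolation=cv2.INTER_CUBIC))
E
```

```text
24.6667 [0.4630462 0.3521692 0.2218444] tool y [ 9.99999947e-01  1.16306653e-04 -3.04328557e-04] F [-0.39549294 -1.23499624 -1.03250999] 0.025311784364492534 [-1.13893337  0.616222    0.51052553  1.94460476 -0.45463108  0.69664403
 -0.35116072]
```

View pics/top25.png

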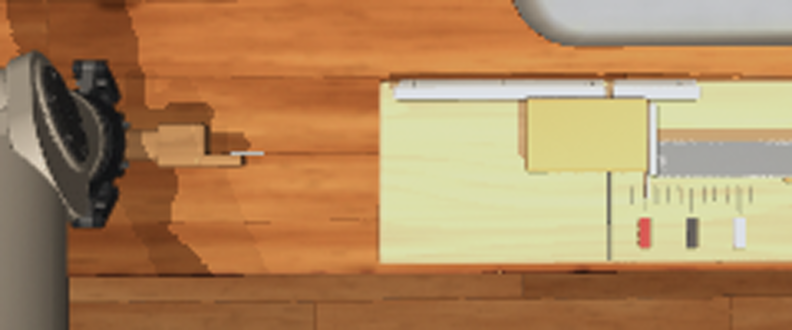

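The cheese stayed put against fence and stop. Lowering the stick now.

Request:
apply_moves --deltas '[{"xyz": [0, 0, -0.015], "turn": 0}, {"xyz": [0, 0, -0.015], "turn": 0}, {"xyz": [0, 0, -0.01], "turn": 0}, {"xyz": [0, 0, -0.003], "turn": 0}, {"xyz": [0, 0, 0], "turn": 0}, {"xyz": [0, 0, 0], "turn": 0}, {"xyz": [0, 0, 0], "turn": 0}]'

```text
clock: 25.35
tcp_pos: [0.4638, 0.3525, 0.1798]
orientation: [2.222, 2.221, 0.002]
contact_force: [-0.5, 0.0, -1.3]
grip_width: 0.025
```

Request:
apply_moves --deltas '[{"xyz": [0, 0, -0.001], "turn": 0}, {"xyz": [0, 0, -0.001], "turn": 0}, {"xyz": [0, 0, 0], "turn": 0}, {"xyz": [0, 0, 0], "turn": 0}]'

```text
clock: 25.68
tcp_pos: [0.4634, 0.3526, 0.1773]
orientation: [-2.221, -2.221, -0.0]
contact_force: [-0.1, -1.1, -1.5]
grip_width: 0.0252
```

Request:
apply_moves --deltas '[{"xyz": [0, 0, -0.001], "turn": 0}, {"xyz": [0, 0, -0.0005], "turn": 0}, {"xyz": [0, 0, 0], "turn": 0}, {"xyz": [0, 0, 0], "turn": 0}, {"xyz": [0, 0, 0], "turn": 0}]'

```text
clock: 26.1
tcp_pos: [0.4634, 0.3525, 0.1757]
orientation: [2.221, 2.221, -0.0]
contact_force: [-0.7, 0.2, -1.4]
grip_width: 0.0251
```

Request:
apply_moves --deltas '[{"xyz": [0, 0, -0.0005], "turn": 0}, {"xyz": [0, 0, 0], "turn": 0}, {"xyz": [0, 0, 0], "turn": 0}]'

```text
clock: 26.35
tcp_pos: [0.4635, 0.3525, 0.1754]
orientation: [-2.221, -2.221, -0.0]
contact_force: [-0.5, -0.3, 2.8]
grip_width: 0.0252
```

Contact with the worktop at 0.1754, as at the pick. Opening and rising.

Request:
apply_moves --deltas '[{"xyz": [0, 0, 0], "turn": 0}, {"xyz": [0, 0, 0], "turn": 0}, {"xyz": [0, 0, 0], "turn": 0}, {"xyz": [0, 0, 0], "turn": 0}, {"xyz": [0, 0, 0], "turn": 0}, {"xyz": [0, 0, 0], "turn": 0}, {"xyz": [0, 0, 0], "turn": 0}, {"xyz": [0, 0, 0], "turn": 0}]' --claw -1

```text
clock: 27.02
tcp_pos: [0.4634, 0.3525, 0.1752]
orientation: [-2.221, -2.221, -0.0]
contact_force: [-0.8, 0.2, 0.5]
grip_width: 0.0853
```

Request:
apply_moves --deltas '[{"xyz": [0, 0, 0.02], "turn": 0}, {"xyz": [0, 0, 0.03], "turn": 0}, {"xyz": [0, 0, 0.04], "turn": 0}, {"xyz": [0, 0, 0.04], "turn": 0}, {"xyz": [0, -0.03, 0.02], "turn": 0}, {"xyz": [0, -0.04, 0], "turn": 0}, {"xyz": [0, -0.04, 0], "turn": 0}, {"xyz": [0, -0.04, 0], "turn": 0}, {"xyz": [0, 0, 0], "turn": 0}, {"xyz": [0, 0, 0], "turn": 0}, {"xyz": [0, 0, 0], "turn": 0}]'

```text
clock: 27.93
tcp_pos: [0.4635, 0.2029, 0.3254]
orientation: [-2.221, -2.221, -0.001]
contact_force: [-0.0, 1.5, 0.0]
grip_width: 0.0855
```

```bash
python3 snap.py w26
python3 - <<'E'
from h import *
t=grab_frame("top"); save("top26",t)
s=grab_frame("side"); save("side26",cv2.resize(s[180:360,220:460],None,fx=3.3,fy=3.3,interpolation=cv2.INTER_CUBIC))
E
```

```text
27.9333 [0.4634973 0.2028969 0.3253584] tool y [ 9.99999944e-01 -1.79881628e-04  2.81967170e-04] F [-0.01849835  1.53257651  0.00842715] 0.08547865759226812 [-1.07530203  0.3513112   0.66250296  2.06542847 -0.29566904  0.81636802
 -0.23776643]
```

View pics/w26.png

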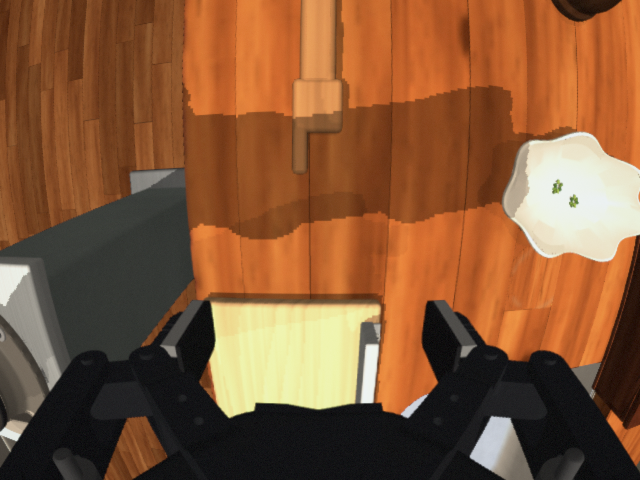

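View pics/top26.png

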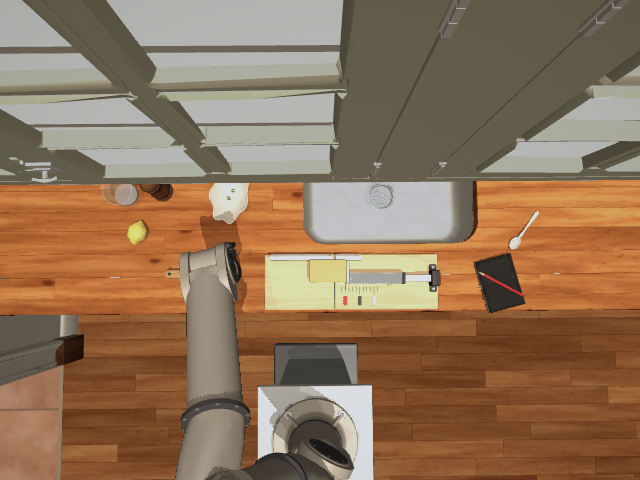

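View pics/side26.png

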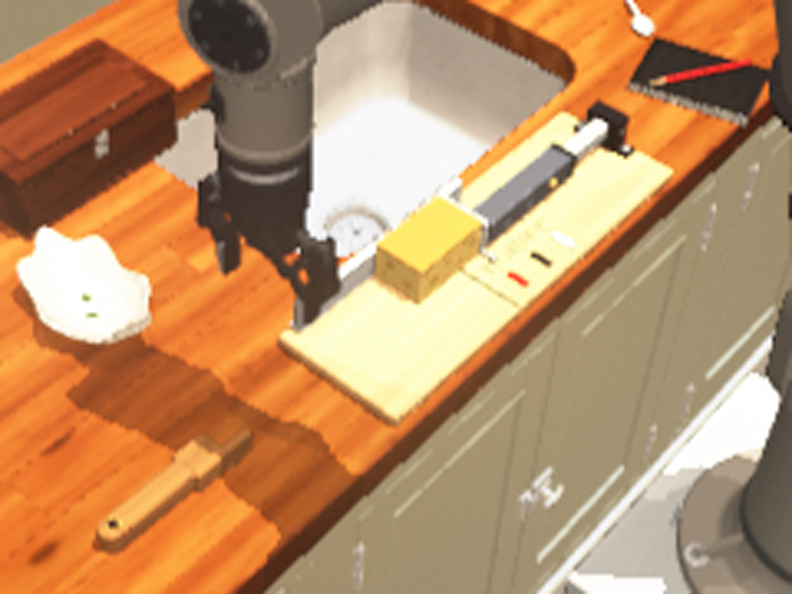

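The stick lies flat off the board and the button is visible. One wrist look from above at the cheese and stop to check gaps.

Request:
apply_moves --deltas '[{"xyz": [0, -0.04, 0.02], "turn": 0}, {"xyz": [0, -0.04, 0.02], "turn": 0}, {"xyz": [0, -0.04, 0.02], "turn": 0}, {"xyz": [0, -0.04, 0.02], "turn": 0}, {"xyz": [0, -0.04, 0], "turn": 0}, {"xyz": [0, -0.04, 0], "turn": 0}, {"xyz": [0, 0, 0], "turn": 0}, {"xyz": [0, 0, 0], "turn": 0}, {"xyz": [0, 0, 0], "turn": 0}]'

```text
clock: 28.83
tcp_pos: [0.4638, -0.0255, 0.3996]
orientation: [-2.22, -2.223, 0.0]
contact_force: [0.6, 1.2, -0.7]
grip_width: 0.0854
```

```bash
python3 snap.py w27
python3 - <<'E'
from h import *
a=cv2.imread("pics/w27.png")[100:350,200:420];cv2.imwrite("pics/w27z.png",cv2.resize(a,None,fx=2.4,fy=2.4,interpolation=cv2.INTER_CUBIC))
E
```

```text
28.8333 [ 0.46375212 -0.02548509  0.39963199] tool y [ 9.99999489e-01  1.00813966e-03 -7.04808320e-05] F [ 0.55526437  1.15294408 -0.70336299] 0.08535575344706844 [-0.82547773  0.15670814  0.84065736  2.08566024 -0.14285217  0.95583951
  0.09285524]
```

View pics/w27z.png

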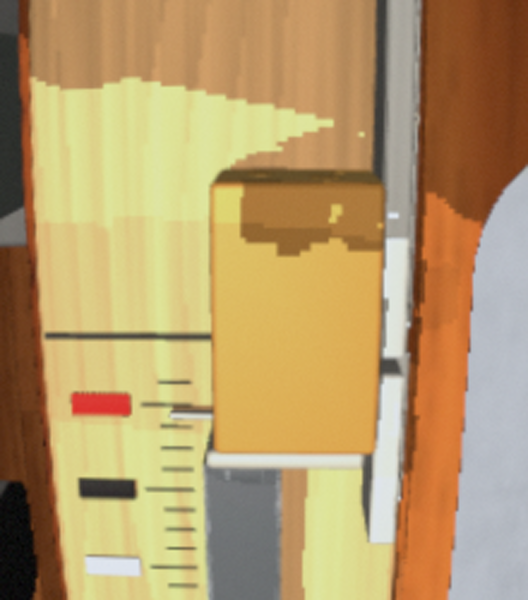

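The cheese sits square against fence and plate. The pointer looks a few px below the red tick here, so I'll check for parallax numerically.

Run:
```python
from h import *
import pickle
V={n:pickle.load(open(n+".pkl","rb")) for n in ["w3","w4","w5","w13","w27"]}
def crop(n,x0,y0,w,h): 
    return cv2.resize(cv2.cvtColor(V[n][2][y0:y0+h,x0:x0+w],cv2.COLOR_RGB2BGR),(390,290),interpolation=cv2.INTER_CUBIC)
cv2.imwrite("pics/ptr.png",np.vstack([np.hstack([crop("w3",230,295,78,58),crop("w27",225,250,78,58)]),np.hstack([crop("w5",205,95,117,87),crop("w13",205,0,117,87)])]))
```

```text
(no output)
```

View pics/ptr.png

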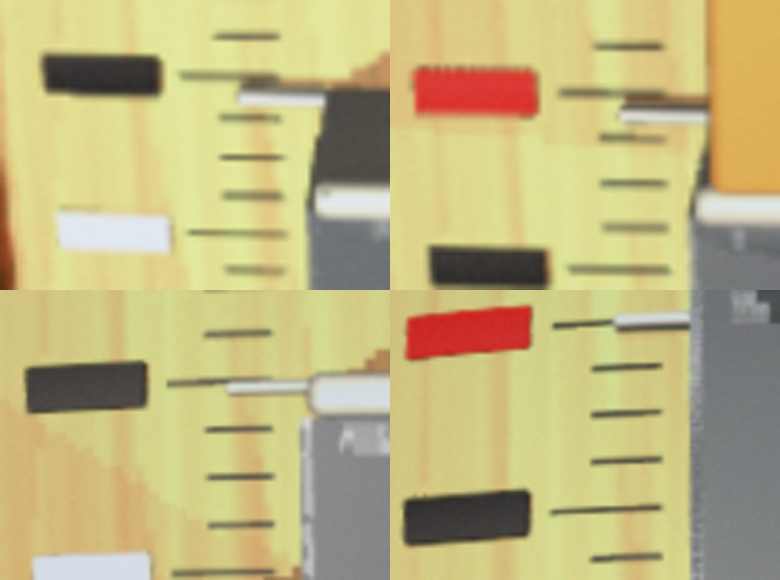

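The offset equals the same parallax at the start setting (5.4 mm now against 5.1 mm for the black tag in w3), so the stop is at the red tag to about 0.5 mm. Handing in.

```bash
python3 -c "
from bench import r
print(r.hand_in())"
```

```text
the job is handed in; nothing more can be done
None
```

I set the stop to the red tag, fed the cheese against the fence and the stop with the push stick, laid the stick back down and handed the job in at about 29 s. The hand-in reports no verdict, so everything below is from my own checks.

- **Stop:** the red tag was at board y = -30 mm, so I pinched the sleeve over the button and carried it about 40 mm to the left. A gentle back-pull met rising resistance (7 N), and the brass button is visible standing out. The pointer sits at the red tick to about 0.5 mm, judged against its look at the black tag at the start.
- **Cheese:** only the stick was used on it. The last top and wrist views show it square, against the fence and the plate. Further pushing of about 4 N and 6 N did not move it, and it stayed put when the stick backed off.
- **Stick and the rest:** the stick lies on the worktop with its grip near world (0.463, 0.353), about 210 mm left of the board's edge. It touched down at the same height as at the pick-up and looks level in the side view. The dish, lemon and notebook stand where they were, and the gripper is open and clear.

One check disagreed: the two-view height of the stick's top came out at 17–25 mm instead of 28 mm. I trusted the given size, and the grasp and the touchdown height agreed with it.

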